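# Gauge the guide blocks by feel

### The job

Find the gauge blade that suits each guide block on the desk: the right one slides in with a light drag on both sides, a loose one is too thin, and one that will not go in is too thick and must not be rammed. Leave the right blade in every block, pushed fully home with its handle against the block's front, and have the blades left over standing on the cork mat. Do not disturb the gear, the brass ring or the mug.

Things in the scene. Friction and masses are not known exactly. Their poses are not given: they have to be found in the camera images.
- blade_a: Gauge blade: black handle block 50 (x) x 34 (y) x 45 (z) mm standing on the mat, steel blade on edge from its +x face: 5 mm thick in y, 85 mm long, 28 mm high from 1 mm above the underside, nose rounded, tip at x = +110 mm. About 0.25 kg. Origin: centre of the handle's underside, z up, x along the blade. The four are alike but for thickness: 5, 9, 13, 17 mm. Grip across y from above.
- blade_b: Gauge blade: black handle block 50 (x) x 34 (y) x 45 (z) mm standing on the mat, steel blade on edge from its +x face: 9 mm thick in y, 85 mm long, 28 mm high from 1 mm above the underside, nose rounded, tip at x = +110 mm. About 0.25 kg. Origin: centre of the handle's underside, z up, x along the blade. The four are alike but for thickness: 5, 9, 13, 17 mm. Grip across y from above.
- blade_c: Gauge blade: black handle block 50 (x) x 34 (y) x 45 (z) mm standing on the mat, steel blade on edge from its +x face: 13 mm thick in y, 85 mm long, 28 mm high from 1 mm above the underside, nose rounded, tip at x = +110 mm. About 0.25 kg. Origin: centre of the handle's underside, z up, x along the blade. The four are alike but for thickness: 5, 9, 13, 17 mm. Grip across y from above.
- blade_d: Gauge blade: black handle block 50 (x) x 34 (y) x 45 (z) mm standing on the mat, steel blade on edge from its +x face: 17 mm thick in y, 85 mm long, 28 mm high from 1 mm above the underside, nose rounded, tip at x = +110 mm. About 0.25 kg. Origin: centre of the handle's underside, z up, x along the blade. The four are alike but for thickness: 5, 9, 13, 17 mm. Grip across y from above.
- block_p: Steel guide block, 3.2 kg, loose on the desk (may be absent): two grey housings, 59 wide, 36 high, 92 mm deep, before a dark back block 60 x 59 x 60 mm; between them a gap with sprung cheeks, open in front and on top; the desk is its floor. Origin: on the desk, mid-gap, at the front face; x into the gap, z up. Gap unknown, all differ; one blade suits. Blade home: its origin at x = -25 mm.
- cheek_p_left: Sprung steel cheek on the +y side of block_p's gap, origin and axes as the block's. Its rounded nose begins 11 mm behind the front face (mouth there 25 mm wide), the flat ends at 80 mm, the back block is at 92. Gives up to 1.4 mm at 4 N/mm. The right blade pushes each cheek back 0.8 mm (2 to 6 N of drag as it slides); the next thinner has 1.2 mm clearance a side, the next thicker stops at the noses.
- cheek_p_right: The like cheek on the -y side of block_p's gap, 30 mm high; origin and axes as the block's.
- block_q: Steel guide block, 3.2 kg, loose on the desk (may be absent): two grey housings, 59 wide, 36 high, 92 mm deep, before a dark back block 60 x 59 x 60 mm; between them a gap with sprung cheeks, open in front and on top; the desk is its floor. Origin: on the desk, mid-gap, at the front face; x into the gap, z up. Gap unknown, all differ; one blade suits. Blade home: its origin at x = -25 mm.
- cheek_q_left: Sprung steel cheek on the +y side of block_q's gap, origin and axes as the block's. Its rounded nose begins 11 mm behind the front face (mouth there 25 mm wide), the flat ends at 80 mm, the back block is at 92. Gives up to 1.4 mm at 4 N/mm. The right blade pushes each cheek back 0.8 mm (2 to 6 N of drag as it slides); the next thinner has 1.2 mm clearance a side, the next thicker stops at the noses.
- cheek_q_right: The like cheek on the -y side of block_q's gap, 30 mm high; origin and axes as the block's.
- block_r: Steel guide block, 3.2 kg, loose on the desk (may be absent): two grey housings, 59 wide, 36 high, 92 mm deep, before a dark back block 60 x 59 x 60 mm; between them a gap with sprung cheeks, open in front and on top; the desk is its floor. Origin: on the desk, mid-gap, at the front face; x into the gap, z up. Gap unknown, all differ; one blade suits. Blade home: its origin at x = -25 mm.
- cheek_r_left: Sprung steel cheek on the +y side of block_r's gap, origin and axes as the block's. Its rounded nose begins 11 mm behind the front face (mouth there 25 mm wide), the flat ends at 80 mm, the back block is at 92. Gives up to 1.4 mm at 4 N/mm. The right blade pushes each cheek back 0.8 mm (2 to 6 N of drag as it slides); the next thinner has 1.2 mm clearance a side, the next thicker stops at the noses.
- cheek_r_right: The like cheek on the -y side of block_r's gap, 30 mm high; origin and axes as the block's.
- block_s: Steel guide block, 3.2 kg, loose on the desk (may be absent): two grey housings, 59 wide, 36 high, 92 mm deep, before a dark back block 60 x 59 x 60 mm; between them a gap with sprung cheeks, open in front and on top; the desk is its floor. Origin: on the desk, mid-gap, at the front face; x into the gap, z up. Gap unknown, all differ; one blade suits. Blade home: its origin at x = -25 mm.
- cheek_s_left: Sprung steel cheek on the +y side of block_s's gap, origin and axes as the block's. Its rounded nose begins 11 mm behind the front face (mouth there 25 mm wide), the flat ends at 80 mm, the back block is at 92. Gives up to 1.4 mm at 4 N/mm. The right blade pushes each cheek back 0.8 mm (2 to 6 N of drag as it slides); the next thinner has 1.2 mm clearance a side, the next thicker stops at the noses.
- cheek_s_right: The like cheek on the -y side of block_s's gap, 30 mm high; origin and axes as the block's.
- mat: Cork mat fixed to the desk, 250 (x) x 440 (y) x 3 mm, on which the blades stand at the start. Origin: centre of its underside, z up.
- gear: Bystander: steel bevel gear sample, 90 mm diameter, 58 mm high, loose. Origin: centre of its underside.
- flange: Bystander: brass ring 100 mm diameter, 20 mm high, loose. Origin: centre of its underside.
- mug: Bystander: white mug 80 mm diameter, 90 mm high, loose. Origin: centre of its underside.
Not all that is in view belongs to the job. Leave any pink or turquoise look-alike of the blade_d alone.

How it is judged (in metres and radians):
At the end, for the whole second after the job is handed in: Every block present holds the blade that both its cheeks press on (over 1 N each), handle within 6 mm of the block's front face, and every other blade stands on the cork mat (origin within its outline); all blades upright, raised no more than 12 mm, at rest (((contact force between blade_a and cheek_p_left above 1 N and contact force between blade_a and cheek_p_right above 1 N and x of blade_a in the frame of block_p above -0.031 m) or (contact force between blade_b and cheek_p_left above 1 N and contact force between blade_b and cheek_p_right above 1 N and x of blade_b in the frame of block_p above -0.031 m) or (contact force between blade_c and cheek_p_left above 1 N and contact force between blade_c and cheek_p_right above 1 N and x of blade_c in the frame of block_p above -0.031 m) or (contact force between blade_d and cheek_p_left above 1 N and contact force between blade_d and cheek_p_right above 1 N and x of blade_d in the frame of block_p above -0.031 m)) and ((contact force between blade_a and cheek_q_left above 1 N and contact force between blade_a and cheek_q_right above 1 N and x of blade_a in the frame of block_q above -0.031 m) or (contact force between blade_b and cheek_q_left above 1 N and contact force between blade_b and cheek_q_right above 1 N and x of blade_b in the frame of block_q above -0.031 m) or (contact force between blade_c and cheek_q_left above 1 N and contact force between blade_c and cheek_q_right above 1 N and x of blade_c in the frame of block_q above -0.031 m) or (contact force between blade_d and cheek_q_left above 1 N and contact force between blade_d and cheek_q_right above 1 N and x of blade_d in the frame of block_q above -0.031 m)) and ((contact force between blade_a and cheek_r_left above 1 N and contact force between blade_a and cheek_r_right above 1 N and x of blade_a in the frame of block_r above -0.031 m) or (contact force between blade_b and cheek_r_left above 1 N and contact force between blade_b and cheek_r_right above 1 N and x of blade_b in the frame of block_r above -0.031 m) or (contact force between blade_c and cheek_r_left above 1 N and contact force between blade_c and cheek_r_right above 1 N and x of blade_c in the frame of block_r above -0.031 m) or (contact force between blade_d and cheek_r_left above 1 N and contact force between blade_d and cheek_r_right above 1 N and x of blade_d in the frame of block_r above -0.031 m)) and ((contact force between blade_a and cheek_s_left above 1 N and contact force between blade_a and cheek_s_right above 1 N and x of blade_a in the frame of block_s above -0.031 m) or (contact force between blade_b and cheek_s_left above 1 N and contact force between blade_b and cheek_s_right above 1 N and x of blade_b in the frame of block_s above -0.031 m) or (contact force between blade_c and cheek_s_left above 1 N and contact force between blade_c and cheek_s_right above 1 N and x of blade_c in the frame of block_s above -0.031 m) or (contact force between blade_d and cheek_s_left above 1 N and contact force between blade_d and cheek_s_right above 1 N and x of blade_d in the frame of block_s above -0.031 m)) and (contact force between blade_a and cheek_p_left above 1 N or contact force between blade_a and cheek_q_left above 1 N or contact force between blade_a and cheek_r_left above 1 N or contact force between blade_a and cheek_s_left above 1 N or (x of blade_a in the frame of mat between -0.125 and 0.125 m and y of blade_a in the frame of mat between -0.22 and 0.22 m)) and (contact force between blade_b and cheek_p_left above 1 N or contact force between blade_b and cheek_q_left above 1 N or contact force between blade_b and cheek_r_left above 1 N or contact force between blade_b and cheek_s_left above 1 N or (x of blade_b in the frame of mat between -0.125 and 0.125 m and y of blade_b in the frame of mat between -0.22 and 0.22 m)) and (contact force between blade_c and cheek_p_left above 1 N or contact force between blade_c and cheek_q_left above 1 N or contact force between blade_c and cheek_r_left above 1 N or contact force between blade_c and cheek_s_left above 1 N or (x of blade_c in the frame of mat between -0.125 and 0.125 m and y of blade_c in the frame of mat between -0.22 and 0.22 m)) and (contact force between blade_d and cheek_p_left above 1 N or contact force between blade_d and cheek_q_left above 1 N or contact force between blade_d and cheek_r_left above 1 N or contact force between blade_d and cheek_s_left above 1 N or (x of blade_d in the frame of mat between -0.125 and 0.125 m and y of blade_d in the frame of mat between -0.22 and 0.22 m)) and angle between each of blade_a, blade_b, blade_c, blade_d's own z axis and vertical below 0.12 rad and height (world z) of each of blade_a, blade_b, blade_c, blade_d below 0.012 m and linear speed of each of blade_a, blade_b, blade_c, blade_d below 0.02 m/s); the robot touches nothing.
It fails at once if the gear, the brass ring or the mug is moved more than 30 mm (distance of any of gear, flange, mug from where it was at the start of the episode above 0.03 m).
It fails at once if a blade is rammed against a block with more than 60 N (contact force between any of blade_a, blade_b, blade_c, blade_d and block_p above 60 N or contact force between any of blade_a, blade_b, blade_c, blade_d and block_q above 60 N or contact force between any of blade_a, blade_b, blade_c, blade_d and block_r above 60 N or contact force between any of blade_a, blade_b, blade_c, blade_d and block_s above 60 N).
Of block_p, block_q, block_r, block_s only 3 to 4 are there at a start; the rules pass over those that are not, and their reading is None.
At some moment in a run one of blade_a, blade_b, blade_c, blade_d may be knocked a few centimetres aside while the robot is not near it.
It also fails if it takes over 210 s, if anything falls off the work surface, if the arm or the gripper's body presses on something with over 40 N, if the wrist force passes 120 N, or if a joint passes its speed limit or range.

### The arm

A 6-joint arm with a two-finger parallel gripper is mounted at the origin on the work surface. World frame = base frame: x ahead of the robot, y to its left, z up, the work surface at z = 0. Lengths are in m, angles in degrees, forces in N, time in s.
With the tool pointing down it reaches from about 0.4 to 0.825 m from the base axis. Payload 7 kg.
Tool frame: the origin (TCP) lies midway between the tips of the shut fingers; the grasp point (between the pads) lies 19 mm behind it (grip_depth is the distance from the TCP to the grasp point, in m); z points along the fingers, y is the direction in which the jaws open and shut (so a half turn about z gives the same grasp; the last joint's range is limited). The gripper opens to 88 mm and grips with 3 to 60 N. Pads are 19 mm wide; open, the fingers measure 130 mm over their backs; the gripper's body (78 mm by 193 mm) begins 47 mm behind the grasp point.
Start: joints at [82.225, 20.546, 0.682, 0, -70.136, -16.507], TCP at [0.278, 0.615, 0.227] pointing down, gripper open.
Joint ranges: [-176.03, 176.03], [-82.01, 121.73], [-58.28, 71.71], [-173.87, 95.51], [-174.79, -0.11], [-173.66, 173.66]. Speed limits (degrees/s): [136.94, 136.94, 172.46, 180, 180, 180].

### API

Orientations are given as [roll, pitch, yaw] about the fixed x, y, z axes, in that order (R = Rz(yaw) Ry(pitch) Rx(roll)).
In Python, from plant import * gives the robot as it stands.
- The arm moves only by the shell command python3 -m inch 'ROWS'. ROWS is JSON, a list of rows, each an object of numbers: "ax", "ay", "az": the turn, a rotation vector about the tool's x, y, z in degrees; "dx", "dy", "dz": the shift along the tool's x, y, z in mm; "fingers": the finger opening in mm, from 0 to 87.6. In form: [{"ax": .., "ay": .., "az": .., "dx": .., "dy": .., "dz": .., "fingers": ..}, ...]. A call has 1 to 8 rows; each row is the pose to reach, as a shift and turn from the pose commanded when the call began, along the tool's axes at that moment; what a row does not reach only later rows make up. A row lasts 1/8 s, in which the tool goes at most 62.5 mm and 10.7 degrees, less where a joint would pass 70% of its speed; a pose out of reach is approached as far as the arm can. A call with a gripper value outside its range is refused whole. The fingers move at their own pace and stop on an object; the grip force is fixed at half the most. Time passes only in rows, so rows that repeat a pose let the fingers close. It gives the time, the measured TCP pose, the force and the opening at its end, in the units of the state.
- get_obs(): the state, without advancing time (a new reading comes with each control period).
- snapshot(name): name is "scene" or "top"; returns a dict with "image" (400x640x3 uint8, red, green, blue), "fx", "fy", "cx", "cy" (pixels), "k1" (the pictures are not rectified: a ray, as slopes to the right and down, at radius r is drawn at 1 + k1 r^2 times it, then the intrinsics apply), "rvec" (rotation vector, rad) and "tvec" (3), from world to camera coordinates, as OpenCV has them. Camera axes: x right, y down, z forward; pixel columns grow to the right and rows downward; lengths in m; the calibration is good to about 2 mm. A picture is of the moment at which its call begins. There is no depth.
- close_job(): hands the job in, once; it reports no verdict.
Trained networks look in the newest picture that a camera, given by its name, has taken for a name from the list of things; names that differ only in an ending like _2 or _b are one class to them, and where a whole thing is asked for, a point or a joint stands for the part that bears it (a point fixed in the world has none). Each returns a list of dicts, best first, with "score" (0 to 1); they miss things now and then, are a little off and sometimes report something else, mostly with a low value. They report only what shows in the picture. A call takes as long as a camera call. They do not tell look-alikes from the thing itself.
- search_frame(target, camera): "bbox" ([centre column, centre row, width, height] in pixels, round what is visible of it).
- trace(target, camera): "mask" (400x640 bool, what is visible of it) and "bbox" ([centre column, centre row, width, height] in pixels, round what is visible of it).
- landmark_of(target, camera): "position" ([column, row] in pixels: a listed point, or the origin of a listed thing).
The state is a dict: "clock": time; "joint_pos": joint angles; "qvel": joint speeds; "tau": joint torques, N m; "tool_pos": TCP position; "orientation": TCP orientation; "force": force on the tool from outside, world axes, zero at the start; "moment": the same for the moment, N m; "opening": finger opening in m.
Only numpy, scipy, OpenCV 4.12 (cv2) and the standard library are available. Lean on these libraries where they do the work, as an engineer would, in place of code of your own. Each camera call takes 0.05 s, during which the arm holds its last target.

## Working session

There is one attempt and no reset: what is moved stays moved. The work goes in short steps, Python scripts to look and compute and a shell command to move; the robot and the scene stay as the last step left them, time stands still between calls to the robot, and variables do not carry over. Pictures are saved under pics/ and viewed, and the job is handed in when it is done.

```bash
ls; mkdir -p pics
python3 - <<'E'
from plant import *
import cv2
o=get_obs();print(o)
for n in("scene","top"):
    s=snapshot(n);cv2.imwrite(f"pics/{n}0.png",s["image"][:,:,::-1]);print({k:v for k,v in s.items() if k!="image"})
E
```

```text
pics
{'clock': 0.0, 'joint_pos': array([ 8.22237592e+01,  2.05904795e+01,  6.32572123e-01, -1.99335329e-02,
       -7.01354060e+01, -1.65053145e+01]), 'qvel': array([-0.15194172,  0.06309847,  0.01325131,  0.10629561,  0.08043301,
       -0.04729667]), 'tau': array([-1.28293336e-04, -5.82719064e+01,  2.93063235e+01,  6.99720696e+00,
        7.16366252e-03, -1.52031243e-04]), 'tool_pos': array([0.27741436, 0.61481209, 0.22562493]), 'orientation': array([ 1.79905208e+02, -8.54669640e-03, -2.42883369e+01]), 'force': array([-0.40819995,  0.86194775, -0.63827077]), 'moment': array([-0.00182271, -0.02878546, -0.00571061]), 'opening': 0.08711443410994815}
{'fx': 466.37796358487566, 'fy': 466.37796358487566, 'cx': 320.46772465892707, 'cy': 201.20234982452712, 'k1': -0.08101251711864935, 'rvec': array([ 2.09630746,  1.12020819, -0.48142664]), 'tvec': array([-0.16296536, -0.30268388,  1.88793102])}
{'fx': 362.82414925025586, 'fy': 362.82414925025586, 'cx': 317.5700897084444, 'cy': 195.77587456193032, 'k1': 0.006737004312661589, 'rvec': array([ 2.10258207, -2.15196586,  0.14441291]), 'tvec': array([-0.12152886,  0.51539329,  1.15925417])}
```

View pics/scene0.png

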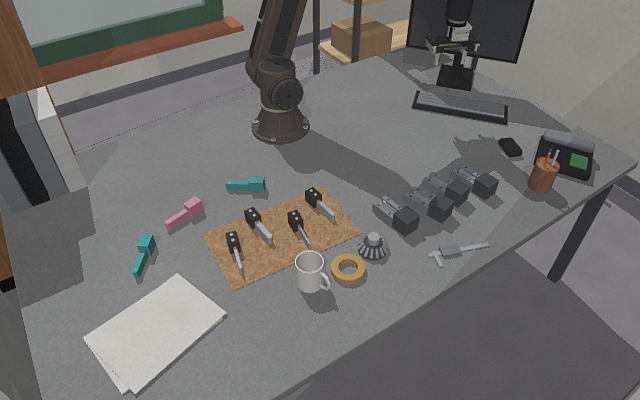

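View pics/top0.png

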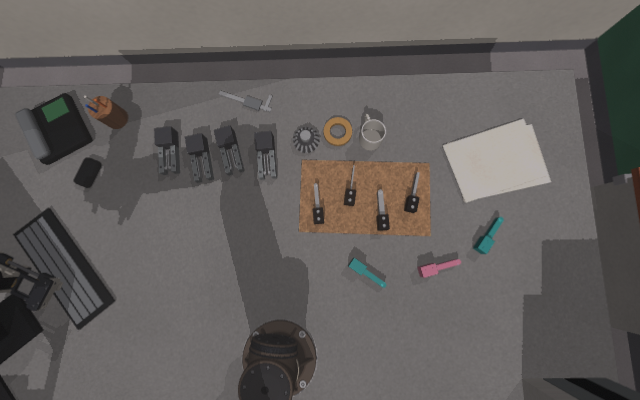

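The top picture shows the four black-handled blades on the cork at (318,215), (350,198), (382,222) and (412,204). The four grey blocks are at (167,150), (200,158), (230,150) and (265,155), with their mouths facing the robot. The look-alikes are turquoise at (367,272) and (490,233) and pink at (440,267). The bystanders are the gear (306,138), ring (338,130) and mug (373,130). I'll take the black blades on the mat.

```bash
cat > h.py <<'E'
from plant import *
import cv2, numpy as np
def cam(s):
    K=np.array([[s["fx"],0,s["cx"]],[0,s["fy"],s["cy"]],[0,0,1]]);D=np.array([s["k1"],0,0,0,0.])
    R,_=cv2.Rodrigues(np.array(s["rvec"]));return K,D,R,np.array(s["tvec"])
def p2w(s,uv,z):
    K,D,R,t=cam(s);uv=np.atleast_2d(np.array(uv,float))
    n=cv2.undistortPoints(uv.reshape(-1,1,2),K,D).reshape(-1,2)
    d=np.c_[n,np.ones(len(n))]@R; c=-R.T@t
    return c+d*((z-c[2])/d[:,2])[:,None]
def w2p(s,P):
    K,D,R,t=cam(s);return cv2.projectPoints(np.atleast_2d(np.array(P,float)),np.array(s["rvec"]),t,K,D)[0].reshape(-1,2)
E
python3 - <<'E'
from h import *
s=snapshot("top")
c=-cam(s)[2].T@cam(s)[3];print("camera",c, w2p(s,[[0,0,0],[.278,.615,.2]]))
for t in("blade_a","blade_b","blade_c","blade_d","block_p","gear","flange","mug","mat"):
    L=landmark_of(t,"top")
    print(t,[(round(d["score"],2),np.round(d["position"],1).tolist(),np.round(p2w(s,d["position"],0)[0,:2],3).tolist()) for d in L[:8]])
im=s["image"][:,:,::-1]
cv2.imwrite("pics/cb.png",cv2.resize(im[115:190,145:285],None,fx=5.6,fy=5.6,interpolation=cv2.INTER_CUBIC))
cv2.imwrite("pics/cm.png",cv2.resize(im[155:240,295:435],None,fx=5.6,fy=5.6,interpolation=cv2.INTER_CUBIC))
E
```

```text
camera [ 0.32192403 -0.15974669  1.22274922] [[279.48043902 357.31075996]
 [ 50.60867365 276.04539541]]
blade_a [(0.89, [426.1, 272.1], [0.257, -0.483]), (0.88, [384.1, 223.4], [0.419, -0.354]), (0.87, [356.6, 267.4], [0.276, -0.256]), (0.85, [321.3, 215.9], [0.45, -0.144]), (0.79, [350.7, 202.0], [0.495, -0.245]), (0.57, [479.6, 242.3], [0.35, -0.665]), (0.53, [411.8, 204.0], [0.483, -0.45]), (0.49, [266.7, 182.1], [0.571, 0.042])]
blade_b [(0.89, [426.1, 272.1], [0.257, -0.483]), (0.88, [384.1, 223.4], [0.419, -0.354]), (0.87, [356.6, 267.4], [0.276, -0.256]), (0.85, [321.3, 215.9], [0.45, -0.144]), (0.79, [350.7, 202.0], [0.495, -0.245]), (0.57, [479.6, 242.3], [0.35, -0.665]), (0.53, [411.8, 204.0], [0.483, -0.45]), (0.49, [266.7, 182.1], [0.571, 0.042])]
blade_c [(0.89, [426.1, 272.1], [0.257, -0.483]), (0.88, [384.1, 223.4], [0.419, -0.354]), (0.87, [356.6, 267.4], [0.276, -0.256]), (0.85, [321.3, 215.9], [0.45, -0.144]), (0.79, [350.7, 202.0], [0.495, -0.245]), (0.57, [479.6, 242.3], [0.35, -0.665]), (0.53, [411.8, 204.0], [0.483, -0.45]), (0.49, [266.7, 182.1], [0.571, 0.042])]
blade_d [(0.89, [426.1, 272.1], [0.257, -0.483]), (0.88, [384.1, 223.4], [0.419, -0.354]), (0.87, [356.6, 267.4], [0.276, -0.256]), (0.85, [321.3, 215.9], [0.45, -0.144]), (0.79, [350.7, 202.0], [0.495, -0.245]), (0.57, [479.6, 242.3], [0.35, -0.665]), (0.53, [411.8, 204.0], [0.483, -0.45]), (0.49, [266.7, 182.1], [0.571, 0.042])]
block_p [(0.93, [268.1, 176.1], [0.592, 0.037]), (0.67, [207.2, 182.1], [0.576, 0.248]), (0.59, [170.9, 172.7], [0.613, 0.376])]
gear [(0.57, [308.9, 139.3], [0.72, -0.106])]
flange [(0.66, [338.6, 128.1], [0.758, -0.212])]
mug [(0.88, [371.2, 138.3], [0.717, -0.324]), (0.36, [171.8, 176.0], [0.601, 0.373])]
mat [(0.7, [366.6, 198.6], [0.505, -0.299]), (0.68, [321.5, 215.8], [0.45, -0.144]), (0.45, [172.9, 174.8], [0.605, 0.369])]
```

View pics/cb.png

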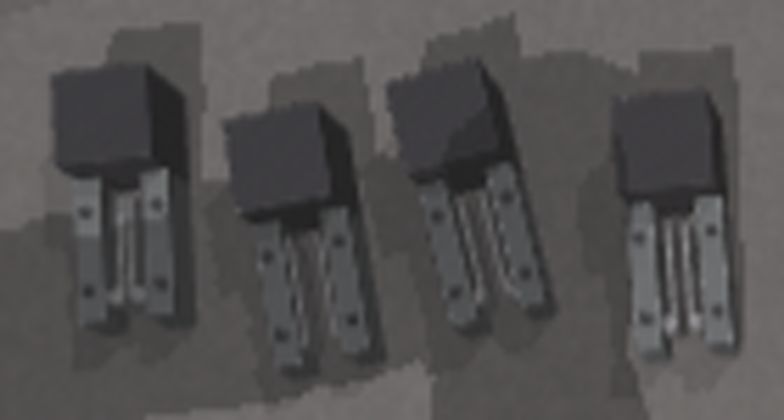

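View pics/cm.png

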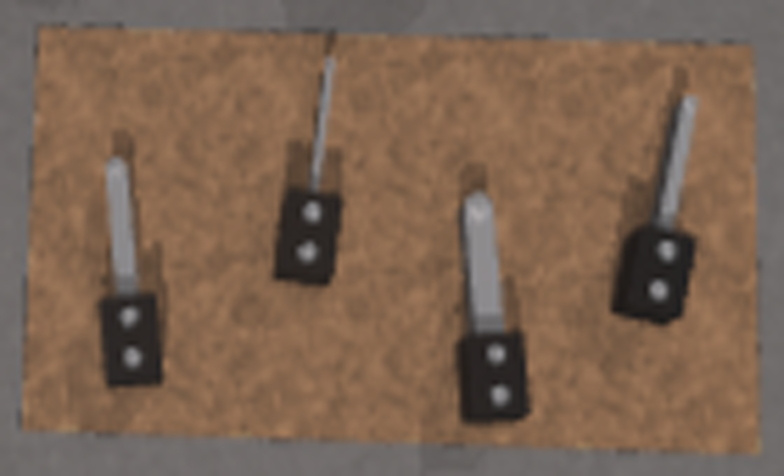

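```bash
cat >> h.py <<'E'
def ortho(s,z,x0,x1,y0,y1,res=0.0005):
    # rows: x decreasing, cols: y decreasing
    xs=np.arange(x1,x0,-res);ys=np.arange(y1,y0,-res)
    X,Y=np.meshgrid(xs,ys,indexing="ij")
    p=w2p(s,np.c_[X.ravel(),Y.ravel(),np.full(X.size,z)]).reshape(*X.shape,2).astype(np.float32)
    return cv2.remap(s["image"],p[...,0],p[...,1],cv2.INTER_CUBIC)
E
python3 - <<'E'
from h import *
s=snapshot("top")
a=ortho(s,.036,.57,.77,.21,.41,.00025)[:,:,::-1].copy();b=ortho(s,.036,.57,.77,.02,.22,.00025)[:,:,::-1].copy()
for im,y1 in((a,.41),(b,.22)):
    im[:]=np.clip(im*1.6,0,255)
    for k in range(0,200,20):
        cv2.putText(im,f"{.77-k/1000:.2f}",(0,k*4+4),0,.4,(0,255,255),1);cv2.putText(im,f"{y1-k/1000:.2f}",(k*4,790),0,.4,(0,255,255),1)
        cv2.line(im,(k*4,770),(k*4,780),(0,255,255),1)
    
cv2.imwrite("pics/oa.png",a[200:]);cv2.imwrite("pics/ob.png",b[200:])
E
```

```text
(no output)
```

View pics/oa.png

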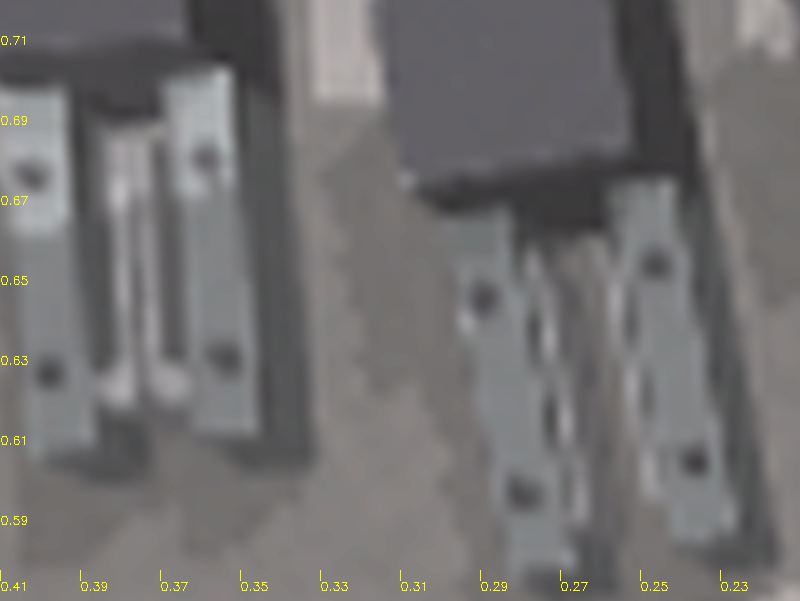

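View pics/ob.png

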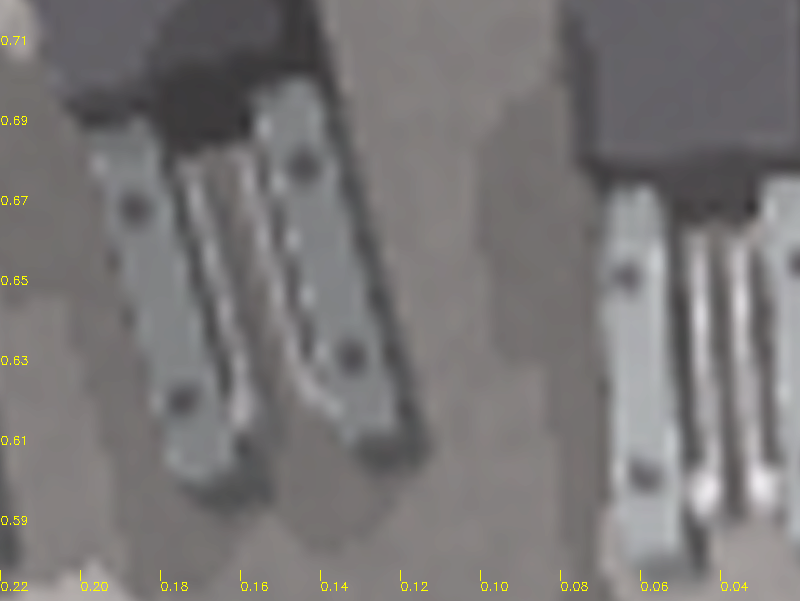

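```bash
cat >> h.py <<'E'
def centroid(s,z,pts,r=.006,dark=True):
    out=[]
    for x,y in pts:
        for it in range(3):
            o=ortho(s,z,x-r,x+r,y-r,y+r,.0003).astype(float).mean(2)
            if not dark:o=-o
            w=np.clip(np.percentile(o,60)-o,0,None);w=np.where(w>.4*w.max(),w,0)
            n,m=o.shape
            ii,jj=np.mgrid[:n,:m]
            x,y=x+r-(w*ii).sum()/w.sum()*.0003, y+r-(w*jj).sum()/w.sum()*.0003
        out.append((x,y))
    return np.array(out)
def rigid(model,P):
    mc,pc=model.mean(0),P.mean(0);a,b=model-mc,P-pc
    th=np.arctan2((a[:,0]*b[:,1]-a[:,1]*b[:,0]).sum(),(a*b).sum())
    R=np.array([[np.cos(th),-np.sin(th)],[np.sin(th),np.cos(th)]])
    t=pc-R@mc;return t,np.degrees(th),(R@model.T).T+t-P
E
python3 - <<'E'
from h import *
s=snapshot("top")
H={1:[(.41,33,176),(.41,205,158),(.41,48,373),(.41,226,360)],2:[(.41,485,298),(.41,656,264),(.41,522,494),(.41,694,461)],
3:[(.22,135,209),(.22,303,166),(.22,182,400),(.22,351,356)],4:[(.22,628,275),(.22,798,262),(.22,645,476),(.22,812,465)]}
M=np.array([[70,21.5],[70,-21.5],[20,21.5],[20,-21.5]])/1000
for k,v in H.items():
    P=centroid(s,.036,[(.72-r*.00025,y0-c*.00025) for y0,c,r in v])
    d=lambda i,j:round(np.linalg.norm(P[i]-P[j])*1000,1)
    t,th,e=rigid(M,P);print(k,np.round(t,4),round(th,2),"res mm",np.round(e*1000,1).tolist(),d(0,1),d(2,3),d(0,2),d(1,3))
# handle bolts from cm.png (5.6x, origin 295,155)
B={"c13":[(129,316),(132,357)],"a5":[(313,212),(307,252)],"d17":[(497,354),(501,395)],"b9":[(667,250),(658,290)]}
T={"c13":(116,165),"a5":(330,60),"d17":(477,203),"b9":(689,100)}
for k,v in B.items():
    uv=[((c+.5)/5.6-.5+295,(r+.5)/5.6-.5+155) for c,r in v]
    P=p2w(s,uv,.048)[:,:2]; Q=centroid(s,.048,P,.004,False)
    tip=p2w(s,[(T[k][0]+.5)/5.6-.5+295,(T[k][1]+.5)/5.6-.5+155],.03)[0,:2]
    for A in(P,Q):
        d=A[0]-A[1];m=A.mean(0);dt=tip-m
        print(k,np.round(m,4),"yaw",round(np.degrees(np.arctan2(d[1],d[0])),1),"len",round(np.linalg.norm(d)*1e3,1),"tip yaw",round(np.degrees(np.arctan2(dt[1],dt[0])),1),round(np.linalg.norm(dt)*1e3,1))
o=ortho(s,.045,.38,.55,-.5,-.1,.0005)[:,:,::-1];cv2.imwrite("pics/hm.png",np.clip(o*1.5,0,255))
E
```

```text
1 [0.6083 0.3739] 5.16 res mm [[0.2, -0.6], [0.3, 0.5], [-0.3, -0.6], [-0.2, 0.7]] 44.1 44.3 49.5 49.5
2 [0.5808 0.2541] 11.11 res mm [[0.0, -0.4], [-0.1, 0.3], [0.1, -0.6], [-0.0, 0.6]] 43.7 44.2 50.0 50.1
3 [0.6055 0.1482] 14.21 res mm [[0.4, -0.2], [0.2, 0.4], [-0.2, -0.5], [-0.5, 0.3]] 43.7 43.8 49.4 49.3
4 [0.5826 0.0358] 5.15 res mm [[-0.2, -1.5], [0.1, 1.2], [-0.1, 0.0], [0.1, 0.3]] 45.7 43.3 50.3 49.9
c13 [ 0.4488 -0.1334] yaw 2.9 len 24.0 tip yaw 3.7 105.3
c13 [ 0.4491 -0.1336] yaw 4.5 len 24.5 tip yaw 3.9 105.0
a5 [ 0.5076 -0.2396] yaw -10.4 len 24.0 tip yaw -9.0 108.5
a5 [ 0.5076 -0.2399] yaw -9.4 len 24.1 tip yaw -8.8 108.5
d17 [ 0.4217 -0.3453] yaw 2.7 len 23.7 tip yaw 2.8 103.7
d17 [ 0.4223 -0.3449] yaw -1.1 len 23.3 tip yaw 2.6 103.2
b9 [ 0.4802 -0.4426] yaw -15.9 len 24.2 tip yaw -14.2 107.5
b9 [ 0.4804 -0.4428] yaw -14.7 len 24.4 tip yaw -14.2 107.3[ WARN:0@1.977] global loadsave.cpp:1063 imwrite_ Unsupported depth image for selected encoder is fallbacked to CV_8U.
```

View pics/hm.png

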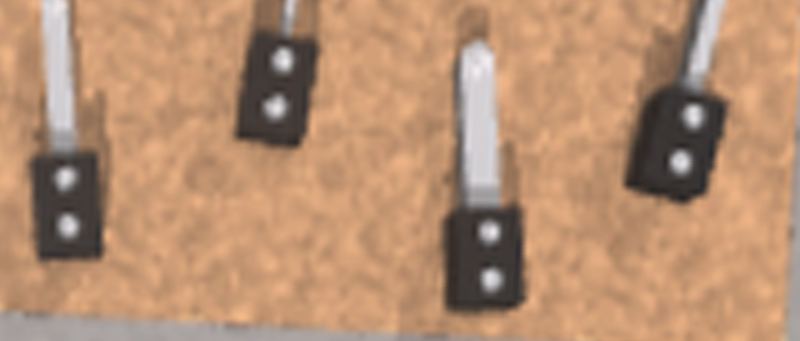

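Handle order from left to right is 13, 5, 17, 9 mm (c, a, d, b). The gaps look like 5, 17, 13, 9 mm for blocks 1 to 4 in decreasing y. I'll start with blade c into block 3.

```bash
cat > go.py <<'E'
import sys
from h import *
def delta(x,y,z,yaw):
    o=get_obs();p=o["tool_pos"];R=cv2.Rodrigues(np.zeros(3))[0]
    from scipy.spatial.transform import Rotation as Ro
    R=Ro.from_euler("xyz",o["orientation"],degrees=True)
    T=Ro.from_euler("xyz",[180,0,yaw],degrees=True)
    d=R.inv().apply(np.array([x,y,z])-p)*1000; a=np.degrees((R.inv()*T).as_rotvec())
    print("t",round(o["clock"],2),"dxyz",np.round(d,1),"axyz",np.round(a,1),"F",np.round(o["force"],1),"open",round(o["opening"]*1000,1),"pos",np.round(p,4),"rpy",np.round(o["orientation"],1),"q",np.round(o["joint_pos"]).astype(int))
def blk(t,th,lx,ly=0):
    c,s=np.cos(np.radians(th)),np.sin(np.radians(th));return t[0]+c*lx-s*ly,t[1]+s*lx+c*ly
BL={1:((.6083,.3739),5.16),2:((.5808,.2541),11.11),3:((.6055,.1482),14.21),4:((.5826,.0358),5.15)}
if __name__=="__main__":
    if sys.argv[1]=="b":   # b n lx z
        n=int(sys.argv[2]);x,y=blk(*BL[n],float(sys.argv[3]));print(round(x,4),round(y,4));delta(x,y,float(sys.argv[4]),BL[n][1])
    else: delta(*map(float,sys.argv[1:5]))
E
python3 go.py .5 .3 .2 -10
```

```text
t 0.7 dxyz [332.4 195.9  26.6] axyz [ -0.    0.  -14.3] F [0.6 0.  0.6] open 87.4 pos [0.2776 0.6153 0.2266] rpy [-180.     0.   -24.3] q [ 82  21   1   0 -70 -17]
```

```bash
python3 -m inch '[{"dx":332,"dy":196,"dz":26,"az":-14,"fingers":60},{"dx":332,"dy":196,"dz":26,"az":-14,"fingers":60},{"dx":332,"dy":196,"dz":26,"az":-14,"fingers":60},{"dx":332,"dy":196,"dz":26,"az":-14,"fingers":60},{"dx":332,"dy":196,"dz":26,"az":-14,"fingers":60},{"dx":332,"dy":196,"dz":26,"az":-14,"fingers":60},{"dx":332,"dy":196,"dz":26,"az":-14,"fingers":60}]'; python3 go.py .449 -.1335 .12 4
```

```text
t 0.7 dxyz [464.1 612.  106.5] axyz [ -0.    0.  -28.3] F [0.6 0.  0.6] open 87.4 pos [0.2776 0.6153 0.2266] rpy [-180.     0.   -24.3] q [ 82  21   1   0 -70 -17]$[0]: bad value
```

```bash
python3 -m inch '[{"ax":0,"ay":0,"az":-14,"dx":332,"dy":196,"dz":26,"fingers":60},{"ax":0,"ay":0,"az":-14,"dx":332,"dy":196,"dz":26,"fingers":60},{"ax":0,"ay":0,"az":-14,"dx":332,"dy":196,"dz":26,"fingers":60},{"ax":0,"ay":0,"az":-14,"dx":332,"dy":196,"dz":26,"fingers":60},{"ax":0,"ay":0,"az":-14,"dx":332,"dy":196,"dz":26,"fingers":60},{"ax":0,"ay":0,"az":-14,"dx":332,"dy":196,"dz":26,"fingers":60},{"ax":0,"ay":0,"az":-14,"dx":332,"dy":196,"dz":26,"fingers":60}]'; python3 go.py .449 -.1335 .12 4
```

```text
clock: 1.58
tool_pos: [0.501, 0.2969, 0.2004]
orientation: [180.0, 0.0, -10.5]
force: [0.0, 0.6, -0.2]
opening: 0.0602
t 1.57 dxyz [ 27.3 432.6  80.7] axyz [  0.    0.  -14.5] F [ 0.   0.6 -0.2] open 60.2 pos [0.501  0.2969 0.2004] rpy [180.    0.  -10.5] q [ 50  13 -13   0 -64  30]
```

```bash
python3 -m inch '[{"ax":0,"ay":0,"az":-14.5,"dx":27,"dy":432.5,"dz":80,"fingers":60},{"ax":0,"ay":0,"az":-14.5,"dx":27,"dy":432.5,"dz":80,"fingers":60},{"ax":0,"ay":0,"az":-14.5,"dx":27,"dy":432.5,"dz":80,"fingers":60},{"ax":0,"ay":0,"az":-14.5,"dx":27,"dy":432.5,"dz":80,"fingers":60},{"ax":0,"ay":0,"az":-14.5,"dx":27,"dy":432.5,"dz":80,"fingers":60},{"ax":0,"ay":0,"az":-14.5,"dx":27,"dy":432.5,"dz":80,"fingers":60},{"ax":0,"ay":0,"az":-14.5,"dx":27,"dy":432.5,"dz":80,"fingers":60},{"ax":0,"ay":0,"az":-14.5,"dx":27,"dy":432.5,"dz":80,"fingers":60}]'; python3 go.py .449 -.1335 .012 4
python3 - <<'E'
from h import *
s=snapshot("top");t=snapshot("scene")
cv2.imwrite("pics/s1.png",np.hstack([s["image"][100:320,140:470],t["image"][150:370,180:510]])[:,:,::-1])
E
```

```text
clock: 2.58
tool_pos: [0.4476, -0.1332, 0.1198]
orientation: [180.0, 0.1, 3.9]
force: [-0.3, 0.1, 0.3]
opening: 0.06
t 2.58 dxyz [  1.6   0.4 107.8] axyz [ 0.   0.1 -0.1] F [-0.3  0.1  0.3] open 60.0 pos [ 0.4476 -0.1332  0.1198] rpy [1.8e+02 1.0e-01 3.9e+00] q [  8   7 -33   0 -50  86]
```

View pics/s1.png

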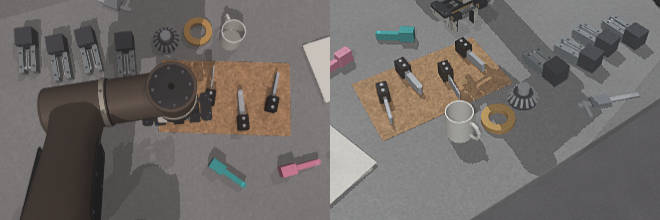

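Run:
```python
from h import *
t=snapshot("scene")
print(w2p(t,[[.4476,-.1332,.12],[.449,-.1335,.048],[.42,-.345,.048],[.508,-.24,.048],[.608,.374,.036]]).round(0).tolist())
im=t["image"].copy()
for p in w2p(t,[[.4476,-.1332,.12],[.449,-.1335,.048],[.422,-.345,.048],[.508,-.24,.048],[.48,-.4427,.048]]): cv2.circle(im,tuple(int(round(v)) for v in p),2,(255,0,0),-1)
cv2.imwrite("pics/s2.png",cv2.resize(im[130:300,200:400],None,fx=4,fy=3.5)[:,:,::-1])
```

```text
[[313.0, 175.0], [313.0, 192.0], [252.0, 212.0], [295.0, 215.0], [457.0, 166.0]]
```

View pics/s2.png

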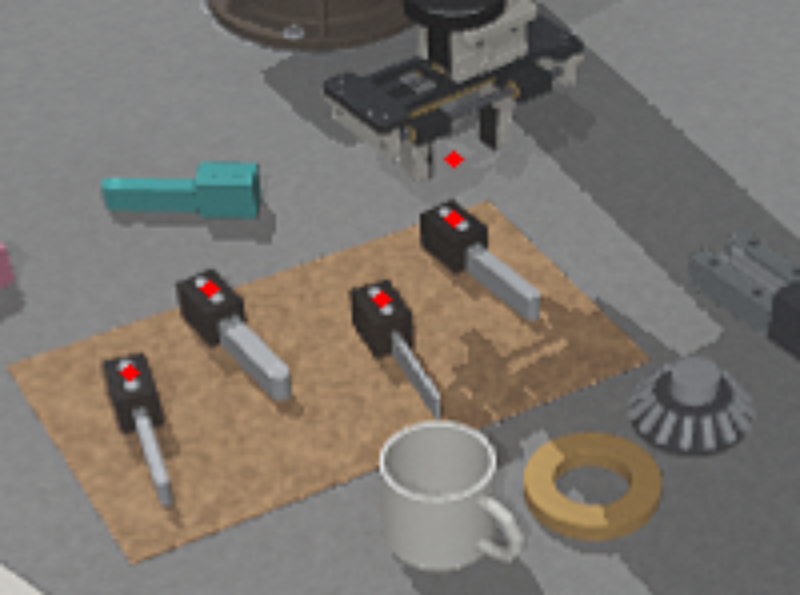

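The close crop shows the estimated handle points sitting on all four handles, and both cameras agree. The gripper is right above the 13 mm blade. The red marks are at (313,192), (252,212), (295,215) and the 9 mm handle. I'll go down now.

```bash
python3 -m inch '[{"ax":0,"ay":0,"az":0,"dx":1.5,"dy":0.5,"dz":55,"fingers":60},{"ax":0,"ay":0,"az":0,"dx":1.5,"dy":0.5,"dz":85,"fingers":60},{"ax":0,"ay":0,"az":0,"dx":1.5,"dy":0.5,"dz":107,"fingers":60},{"ax":0,"ay":0,"az":0,"dx":1.5,"dy":0.5,"dz":107.5,"fingers":60},{"ax":0,"ay":0,"az":0,"dx":1.5,"dy":0.5,"dz":107.5,"fingers":28},{"ax":0,"ay":0,"az":0,"dx":1.5,"dy":0.5,"dz":107.5,"fingers":28},{"ax":0,"ay":0,"az":0,"dx":1.5,"dy":0.5,"dz":107.5,"fingers":28},{"ax":0,"ay":0,"az":0,"dx":1.5,"dy":0.5,"dz":107.5,"fingers":28}]'; python3 go.py .449 -.1335 .012 4
```

```text
clock: 3.72
tool_pos: [0.451, -0.1307, 0.0139]
orientation: [180.0, -0.1, 4.2]
force: [-1.4, 0.7, 7.7]
opening: 0.034
t 3.73 dxyz [-2.2  2.6  1.9] axyz [ 0.  -0.1  0.2] F [-1.4  0.7  7.7] open 34.0 pos [ 0.451  -0.1307  0.0139] rpy [ 1.8e+02 -1.0e-01  4.2e+00] q [  8  16 -40   0 -34  86]
```

```bash
python3 -m inch '[{"ax":0,"ay":0,"az":0,"dx":0,"dy":0,"dz":-20,"fingers":28},{"ax":0,"ay":0,"az":0,"dx":0,"dy":0,"dz":-60,"fingers":28},{"ax":0,"ay":0,"az":0,"dx":0,"dy":0,"dz":-60,"fingers":28},{"ax":0,"ay":0,"az":0,"dx":0,"dy":0,"dz":-60,"fingers":28}]'; python3 go.py b 3 -.125 .075
```

```text
clock: 4.22
tool_pos: [0.4498, -0.1307, 0.0726]
orientation: [-180.0, 0.0, 4.2]
force: [0.0, 1.4, -3.4]
opening: 0.0344
0.4843 0.1175
t 4.22 dxyz [  52.5 -245.    -2.3] axyz [ -0.   0. -10.] F [ 0.   1.4 -3.4] open 34.4 pos [ 0.4498 -0.1307  0.0726] rpy [-180.     0.     4.2] q [  8  11 -36   0 -43  86]
```

```bash
python3 -m inch '[{"ax":0,"ay":0,"az":-10,"dx":52.5,"dy":-245,"dz":-2,"fingers":28},{"ax":0,"ay":0,"az":-10,"dx":52.5,"dy":-245,"dz":-2,"fingers":28},{"ax":0,"ay":0,"az":-10,"dx":52.5,"dy":-245,"dz":-2,"fingers":28},{"ax":0,"ay":0,"az":-10,"dx":52.5,"dy":-245,"dz":-2,"fingers":28},{"ax":0,"ay":0,"az":-10,"dx":52.5,"dy":-245,"dz":-2,"fingers":28},{"ax":0,"ay":0,"az":-10,"dx":52.5,"dy":-245,"dz":-2,"fingers":28}]'; python3 go.py b 3 -.125 .0125
```

```text
clock: 4.97
tool_pos: [0.4836, 0.1172, 0.0735]
orientation: [179.9, 0.2, 14.3]
force: [-0.9, -0.6, -2.6]
opening: 0.0338
0.4843 0.1175
t 4.97 dxyz [ 1.  -0.2 61. ] axyz [0.1 0.2 0.1] F [-0.9 -0.6 -2.6] open 33.8 pos [0.4836 0.1172 0.0735] rpy [179.9   0.2  14.3] q [ 36  13 -33   0 -44  68]
```

```bash
python3 -m inch '[{"ax":0,"ay":0,"az":0,"dx":1,"dy":0,"dz":30,"fingers":28},{"ax":0,"ay":0,"az":0,"dx":1,"dy":0,"dz":50,"fingers":28},{"ax":0,"ay":0,"az":0,"dx":1,"dy":0,"dz":59,"fingers":28},{"ax":0,"ay":0,"az":0,"dx":1,"dy":0,"dz":60,"fingers":28},{"ax":0,"ay":0,"az":0,"dx":1,"dy":0,"dz":60,"fingers":28}]'; python3 go.py b 3 -.125 .0125
cat > shot.py <<'E'
from h import *
import sys
n=sys.argv[1];c0,c1,r0,r1=map(int,sys.argv[2:6])
t=snapshot("scene");s=snapshot("top")
a=cv2.resize(t["image"][r0:r1,c0:c1],(400,400*(r1-r0)//(c1-c0)),interpolation=cv2.INTER_CUBIC)
b=cv2.resize(s["image"][100:200,145:295],None,fx=2.66,fy=2.66,interpolation=cv2.INTER_CUBIC)
h=max(a.shape[0],b.shape[0]);o=np.zeros((h,800,3),np.uint8);o[:a.shape[0],:400]=a;o[:b.shape[0],400:400+b.shape[1]]=b[:,:400]
cv2.imwrite(f"pics/{n}.png",o[:,:,::-1])
E
python3 shot.py i1 360 500 140 260
```

```text
clock: 5.6
tool_pos: [0.4862, 0.1176, 0.0156]
orientation: [-180.0, -0.0, 14.2]
force: [0.0, -0.8, -2.7]
opening: 0.0337
0.4843 0.1175
t 5.6 dxyz [-1.8 -0.4  3.1] axyz [-0. -0. -0.] F [ 0.  -0.8 -2.7] open 33.7 pos [0.4862 0.1176 0.0156] rpy [-180.    -0.    14.2] q [ 36  18 -36   0 -36  68]
```

View pics/i1.png

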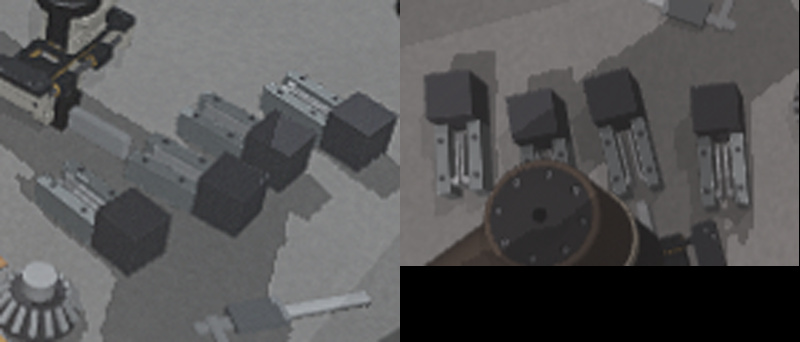

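```bash
python3 -m inch '[{"ax":0,"ay":0,"az":0,"dx":0,"dy":0,"dz":2.5,"fingers":28},{"ax":0,"ay":0,"az":0,"dx":8,"dy":0,"dz":2.5,"fingers":28},{"ax":0,"ay":0,"az":0,"dx":16,"dy":0,"dz":2.5,"fingers":28},{"ax":0,"ay":0,"az":0,"dx":20,"dy":0,"dz":2.5,"fingers":28},{"ax":0,"ay":0,"az":0,"dx":20,"dy":0,"dz":2.5,"fingers":28}]'; python3 go.py b 3 -.025 .0125
python3 shot.py i2 360 500 140 260;  python3 - <<'E'
from h import *
s=snapshot("top");o=ortho(s,.033,.54,.72,.06,.22,.00025)
cv2.imwrite("pics/i2o.png",np.clip(o[:,:,::-1]*1.5,0,255).astype(np.uint8)[120:])
E
```

```text
clock: 6.32
tool_pos: [0.5055, 0.1227, 0.0124]
orientation: [180.0, 0.0, 14.2]
force: [-0.1, 0.2, -3.4]
opening: 0.0341
0.5813 0.1421
t 6.33 dxyz [78.2 -0.2 -0.1] axyz [ 0.  0. -0.] F [-0.1  0.2 -3.4] open 34.1 pos [0.5055 0.1227 0.0124] rpy [180.    0.   14.2] q [ 35  20 -33   0 -36  69]
```

View pics/i2o.png

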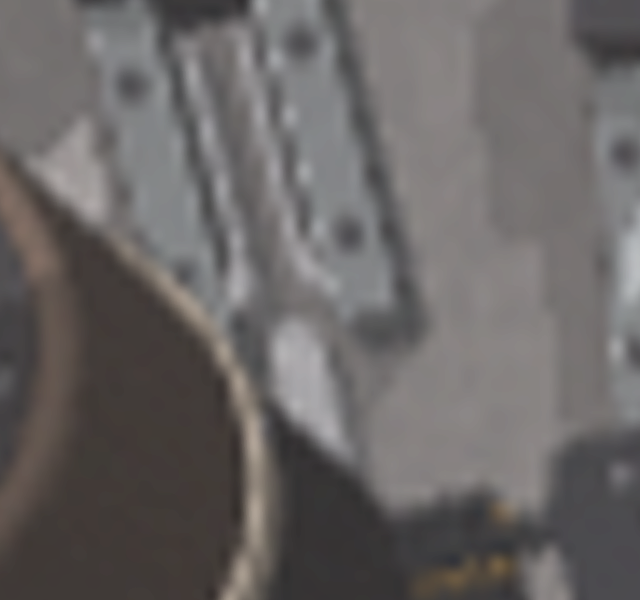

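The blade tip in the rectified view is at about column 298 and the gap centreline is at about 283. The blade is therefore about 3.5 mm to the right, which matches the 2.7 mm camera-to-robot y offset seen at the grasp. I'll correct it.

```bash
python3 -m inch '[{"ax":0,"ay":0,"az":0,"dx":-2,"dy":-3.3,"dz":0,"fingers":28},{"ax":0,"ay":0,"az":0,"dx":0,"dy":-3.3,"dz":0,"fingers":28},{"ax":0,"ay":0,"az":0,"dx":0,"dy":-3.3,"dz":0,"fingers":28}]'; python3 go.py b 3 -.025 .0125
python3 - <<'E'
from h import *
s=snapshot("top");o=ortho(s,.031,.54,.72,.06,.22,.00025)
o=np.clip(o[:,:,::-1]*1.5,0,255).astype(np.uint8)
# draw block 3 centre line (camera frame)
from go import BL,blk
for lx in np.arange(-.03,.09,.01):
    x,y=blk(*BL[3],lx);cv2.circle(o,(int((.22-y)/.00025),int((.72-x)/.00025)),2,(0,0,255),-1)
cv2.imwrite("pics/i3o.png",o[120:])
E
```

```text
clock: 6.85
tool_pos: [0.5046, 0.1261, 0.0126]
orientation: [-180.0, -0.0, 14.2]
force: [-0.1, -0.2, -2.0]
opening: 0.0339
0.5813 0.1421
t 6.85 dxyz [78.3  3.3  0.2] axyz [-0. -0.  0.] F [-0.1 -0.2 -2. ] open 33.9 pos [0.5046 0.1261 0.0126] rpy [-180.    -0.    14.2] q [ 36  20 -33   0 -36  69]
```

View pics/i3o.png

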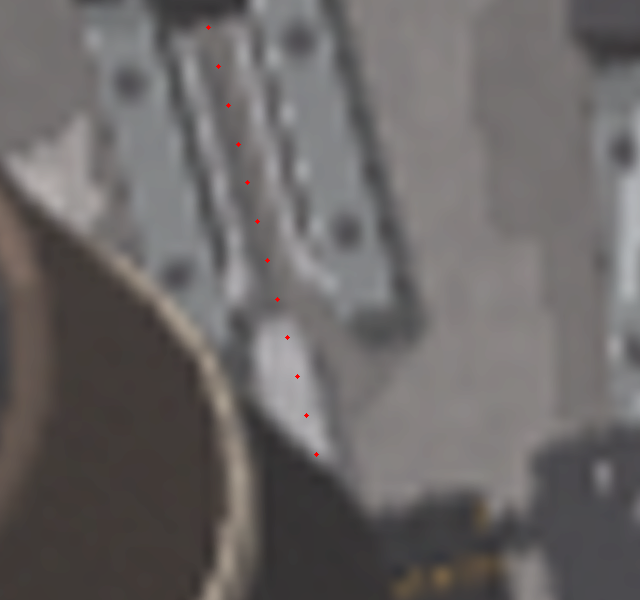

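```bash
python3 -m inch '[{"ax":0,"ay":0,"az":0,"dx":3,"dy":0.6,"dz":0,"fingers":28},{"ax":0,"ay":0,"az":0,"dx":6,"dy":0.6,"dz":0,"fingers":28},{"ax":0,"ay":0,"az":0,"dx":9,"dy":0.6,"dz":0,"fingers":28},{"ax":0,"ay":0,"az":0,"dx":12,"dy":0.6,"dz":0,"fingers":28},{"ax":0,"ay":0,"az":0,"dx":14,"dy":0.6,"dz":0,"fingers":28}]'; python3 go.py b 3 -.025 .0125
python3 -m inch '[{"ax":0,"ay":0,"az":0,"dx":2,"dy":0,"dz":0,"fingers":28},{"ax":0,"ay":0,"az":0,"dx":4,"dy":0,"dz":0,"fingers":28}]';python3 -m inch '[{"ax":0,"ay":0,"az":0,"dx":2,"dy":0,"dz":0,"fingers":28},{"ax":0,"ay":0,"az":0,"dx":4,"dy":0,"dz":0,"fingers":28}]'; python3 go.py b 3 -.025 .0125
```

```text
clock: 7.52
tool_pos: [0.5169, 0.1277, 0.012]
orientation: [180.0, 0.2, 14.2]
force: [-2.9, -3.5, -2.5]
opening: 0.0338
0.5813 0.1421
t 7.53 dxyz [65.9  1.8 -0.7] axyz [ 0.   0.2 -0.1] F [-2.9 -3.5 -2.5] open 33.8 pos [0.5169 0.1277 0.012 ] rpy [180.    0.2  14.2] q [ 35  21 -32   0 -37  69]
clock: 7.78
tool_pos: [0.5205, 0.1283, 0.0119]
orientation: [179.9, 0.2, 14.1]
force: [-2.4, -5.7, -3.0]
opening: 0.0338
clock: 8.02
tool_pos: [0.5246, 0.1293, 0.012]
orientation: [179.9, 0.2, 14.1]
force: [-2.3, -6.0, -3.1]
opening: 0.0342
0.5813 0.1421
t 8.03 dxyz [58.1  1.4 -0.7] axyz [ 0.1  0.2 -0.1] F [-2.3 -6.  -3.1] open 34.2 pos [0.5246 0.1293 0.012 ] rpy [179.9   0.2  14.1] q [ 35  22 -31   0 -38  70]
```

```bash
python3 -m inch '[{"ax":0,"ay":0,"az":0,"dx":3,"dy":0.7,"dz":0,"fingers":28},{"ax":0,"ay":0,"az":0,"dx":6,"dy":0.7,"dz":0,"fingers":28},{"ax":0,"ay":0,"az":0,"dx":9,"dy":0.7,"dz":0,"fingers":28},{"ax":0,"ay":0,"az":0,"dx":12,"dy":0.7,"dz":0,"fingers":28}]'; python3 go.py b 3 -.025 .0125
python3 -m inch '[{"ax":0,"ay":0,"az":0,"dx":4,"dy":0,"dz":0,"fingers":28},{"ax":0,"ay":0,"az":0,"dx":8,"dy":0,"dz":0,"fingers":28},{"ax":0,"ay":0,"az":0,"dx":12,"dy":0,"dz":0,"fingers":28}]'; python3 go.py b 3 -.025 .0125
```

```text
clock: 8.52
tool_pos: [0.5363, 0.1317, 0.0119]
orientation: [179.9, 0.2, 14.2]
force: [-4.7, -4.7, -3.1]
opening: 0.0341
0.5813 0.1421
t 8.53 dxyz [46.2  0.9 -0.8] axyz [ 0.1  0.2 -0.1] F [-4.7 -4.7 -3.1] open 34.1 pos [0.5363 0.1317 0.0119] rpy [179.9   0.2  14.2] q [ 34  23 -29   0 -38  70]
clock: 8.9
tool_pos: [0.5474, 0.1342, 0.0118]
orientation: [179.9, 0.3, 14.2]
force: [-5.5, -5.8, -1.3]
opening: 0.0337
0.5813 0.1421
t 8.9 dxyz [34.7  0.7 -0.9] axyz [ 0.1  0.3 -0.1] F [-5.5 -5.8 -1.3] open 33.7 pos [0.5474 0.1342 0.0118] rpy [179.9   0.3  14.2] q [ 34  24 -27   0 -39  71]
```

```bash
python3 -m inch '[{"ax":0,"ay":0,"az":0,"dx":3,"dy":0.7,"dz":0,"fingers":28},{"ax":0,"ay":0,"az":0,"dx":6,"dy":0.7,"dz":0,"fingers":28},{"ax":0,"ay":0,"az":0,"dx":9,"dy":0.7,"dz":0,"fingers":28},{"ax":0,"ay":0,"az":0,"dx":12,"dy":0.7,"dz":0,"fingers":28}]'; python3 go.py b 3 -.025 .0125
python3 -m inch '[{"ax":0,"ay":0,"az":0,"dx":4,"dy":0.5,"dz":0,"fingers":28},{"ax":0,"ay":0,"az":0,"dx":8,"dy":0.5,"dz":0,"fingers":28},{"ax":0,"ay":0,"az":0,"dx":12,"dy":0.5,"dz":0,"fingers":28}]'; python3 go.py b 3 -.025 .0125
```

```text
clock: 9.4
tool_pos: [0.5594, 0.1369, 0.0118]
orientation: [179.9, 0.2, 14.2]
force: [-4.4, -5.1, -1.0]
opening: 0.0343
0.5813 0.1421
t 9.4 dxyz [22.5  0.3 -0.8] axyz [ 0.1  0.2 -0. ] F [-4.4 -5.1 -1. ] open 34.3 pos [0.5594 0.1369 0.0118] rpy [179.9   0.2  14.2] q [ 33  24 -26   0 -40  71]
clock: 9.78
tool_pos: [0.5712, 0.1395, 0.0118]
orientation: [179.9, 0.2, 14.2]
force: [-4.8, -3.0, -1.4]
opening: 0.0341
0.5813 0.1421
t 9.78 dxyz [10.4 -0.  -0.8] axyz [ 0.1  0.2 -0. ] F [-4.8 -3.  -1.4] open 34.1 pos [0.5712 0.1395 0.0118] rpy [179.9   0.2  14.2] q [ 33  25 -24   0 -41  71]
```

```bash
python3 -m inch '[{"ax":0,"ay":0,"az":0,"dx":3,"dy":0.3,"dz":0,"fingers":28},{"ax":0,"ay":0,"az":0,"dx":6,"dy":0.3,"dz":0,"fingers":28},{"ax":0,"ay":0,"az":0,"dx":8,"dy":0.3,"dz":0,"fingers":28}]'; python3 -m inch '[{"ax":0,"ay":0,"az":0,"dx":1.5,"dy":0,"dz":0,"fingers":28}]';python3 -m inch '[{"ax":0,"ay":0,"az":0,"dx":1.5,"dy":0,"dz":0,"fingers":28}]'; python3 go.py b 3 -.025 .0125;python3 shot.py i4 360 500 140 260
```

```text
clock: 10.15
tool_pos: [0.579, 0.1413, 0.0118]
orientation: [179.9, 0.2, 14.2]
force: [-5.5, -2.7, -1.3]
opening: 0.0341
clock: 10.28
tool_pos: [0.5804, 0.1416, 0.0118]
orientation: [179.9, 0.2, 14.2]
force: [-5.4, -2.5, -2.6]
opening: 0.0337
clock: 10.4
tool_pos: [0.5818, 0.142, 0.0118]
orientation: [179.9, 0.2, 14.2]
force: [-5.7, -2.4, -1.2]
opening: 0.0341
0.5813 0.1421
t 10.4 dxyz [-0.5 -0.2 -0.7] axyz [0.1 0.2 0. ] F [-5.7 -2.4 -1.2] open 34.1 pos [0.5818 0.142  0.0118] rpy [179.9   0.2  14.2] q [ 32  26 -23   0 -41  72]
```

View pics/i4.png

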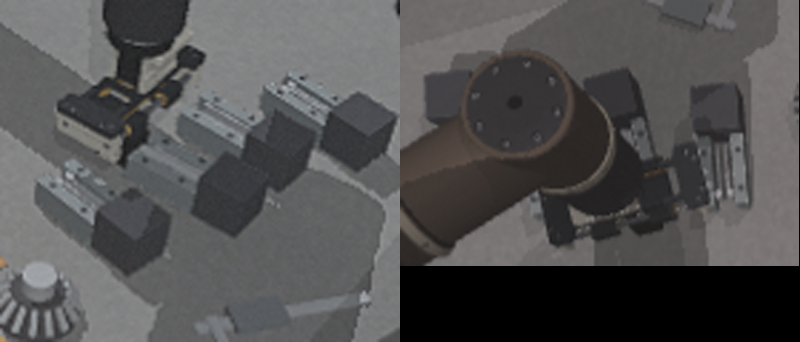

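Drag stays at about 6 N with no hard contact yet. I'll keep pressing in small steps until the handle meets the front face.

```bash
for i in 1; do python3 -m inch '[{"ax":0,"ay":0,"az":0,"dx":1.5,"dy":0,"dz":0,"fingers":28}]'; done; python3 -m inch '[{"ax":0,"ay":0,"az":0,"dx":1.5,"dy":0,"dz":0,"fingers":28}]'; python3 go.py b 3 -.025 .0125
```

```text
clock: 10.62
tool_pos: [0.5825, 0.142, 0.0117]
orientation: [179.9, 0.3, 14.2]
force: [-10.6, -3.3, 1.9]
opening: 0.034
clock: 10.75
tool_pos: [0.5829, 0.1419, 0.0116]
orientation: [179.9, 0.4, 14.2]
force: [-14.5, -4.1, 6.2]
opening: 0.0336
0.5813 0.1421
t 10.75 dxyz [-1.5 -0.6 -0.9] axyz [ 0.1  0.4 -0. ] F [-14.5  -4.1   6.2] open 33.6 pos [0.5829 0.1419 0.0116] rpy [179.9   0.4  14.2] q [ 32  26 -23   0 -42  72]
```

Force rises to 14 N with no further travel, so the handle is home. I'll release and go up.

```bash
python3 -m inch '[{"ax":0,"ay":0,"az":0,"dx":-0.5,"dy":0,"dz":0,"fingers":46},{"ax":0,"ay":0,"az":0,"dx":-0.5,"dy":0,"dz":0,"fingers":46},{"ax":0,"ay":0,"az":0,"dx":-0.5,"dy":0,"dz":0,"fingers":46},{"ax":0,"ay":0,"az":0,"dx":-0.5,"dy":0,"dz":-40,"fingers":46},{"ax":0,"ay":0,"az":0,"dx":-0.5,"dy":0,"dz":-90,"fingers":55},{"ax":0,"ay":0,"az":0,"dx":-0.5,"dy":0,"dz":-110,"fingers":60},{"ax":0,"ay":0,"az":0,"dx":-0.5,"dy":0,"dz":-110,"fingers":60}]'; python3 go.py .46 -.2 .12 -5
```

```text
clock: 11.62
tool_pos: [0.5875, 0.1445, 0.125]
orientation: [-179.9, -0.3, 14.2]
force: [0.6, -0.1, -1.3]
opening: 0.0595
t 11.62 dxyz [-208.4  302.6    3.6] axyz [-0.1 -0.3 19.2] F [ 0.6 -0.1 -1.3] open 59.5 pos [0.5875 0.1445 0.125 ] rpy [-179.9   -0.3   14.2] q [ 32  19 -16   0 -55  72]
```

```bash
python3 -m inch '[{"ax":0,"ay":0,"az":19,"dx":-208,"dy":302,"dz":4,"fingers":60},{"ax":0,"ay":0,"az":19,"dx":-208,"dy":302,"dz":4,"fingers":60},{"ax":0,"ay":0,"az":19,"dx":-208,"dy":302,"dz":4,"fingers":60},{"ax":0,"ay":0,"az":19,"dx":-208,"dy":302,"dz":4,"fingers":60},{"ax":0,"ay":0,"az":19,"dx":-208,"dy":302,"dz":4,"fingers":60},{"ax":0,"ay":0,"az":19,"dx":-208,"dy":302,"dz":4,"fingers":60},{"ax":0,"ay":0,"az":19,"dx":-208,"dy":302,"dz":4,"fingers":60}]'; python3 go.py .508 -.237 .11 -9.2; python3 shot.py j1 200 400 120 290
python3 - <<'E'
from h import *
t=snapshot("scene");im=t["image"].copy()
for p in w2p(t,[[.449,-.1335,.048],[.422,-.345,.048],[.508,-.24,.048],[.48,-.4427,.048]]): cv2.circle(im,tuple(int(round(v)) for v in p),1,(255,0,0),-1)
cv2.imwrite("pics/j1b.png",cv2.resize(im[130:300,200:400],None,fx=4,fy=3.5)[:,:,::-1])
E
```

```text
clock: 12.5
tool_pos: [0.4565, -0.2028, 0.1176]
orientation: [-180.0, 0.1, -5.1]
force: [0.2, 0.3, 0.0]
opening: 0.0601
t 12.5 dxyz [54.3 29.6  7.5] axyz [-0.   0.1  4.1] F [0.2 0.3 0. ] open 60.1 pos [ 0.4565 -0.2028  0.1176] rpy [-1.8e+02  1.0e-01 -5.1e+00] q [ -1  10 -30   0 -50  86]
```

View pics/j1.png

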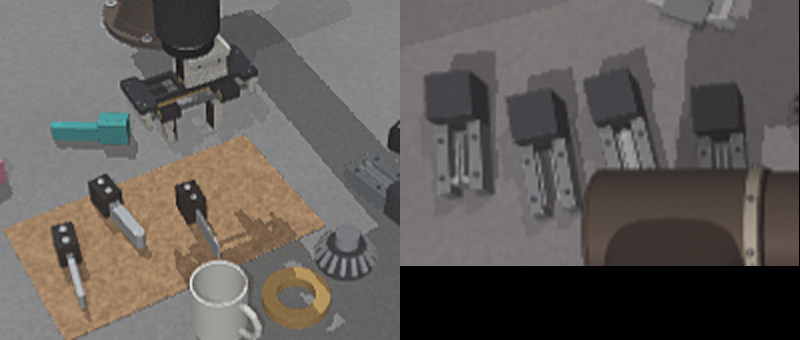

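View pics/j1b.png

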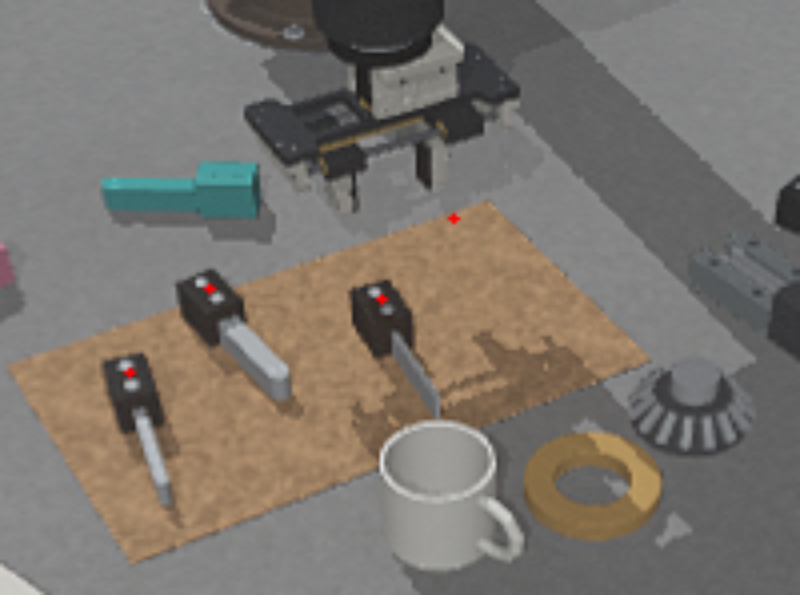

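The 13 mm blade fills the gap of block 3 (top crop, around (630,150)). The other three blades have not moved from their marks. Next is the 5 mm blade.

```bash
python3 -m inch '[{"ax":0,"ay":0,"az":4,"dx":54,"dy":29.5,"dz":7,"fingers":60},{"ax":0,"ay":0,"az":4,"dx":54,"dy":29.5,"dz":7,"fingers":60},{"ax":0,"ay":0,"az":4,"dx":54,"dy":29.5,"dz":50,"fingers":60},{"ax":0,"ay":0,"az":4,"dx":54,"dy":29.5,"dz":75,"fingers":60}]'; python3 go.py .508 -.237 .013 -9.2
```

```text
clock: 13.15
tool_pos: [0.5095, -0.2325, 0.0416]
orientation: [-180.0, 0.1, -8.7]
force: [-0.0, 1.3, 0.8]
opening: 0.0598
t 13.15 dxyz [-0.8  4.7 28.6] axyz [-0.   0.1  0.5] F [-0.   1.3  0.8] open 59.8 pos [ 0.5095 -0.2325  0.0416] rpy [-1.8e+02  1.0e-01 -8.7e+00] q [ -5  21 -27   0 -43  86]
```

```bash
python3 -m inch '[{"ax":0,"ay":0,"az":0.4,"dx":0,"dy":2,"dz":5,"fingers":60},{"ax":0,"ay":0,"az":0.4,"dx":0,"dy":2,"dz":5,"fingers":60}]'; python3 go.py .508 -.237 .013 -9.2
```

```text
clock: 13.4
tool_pos: [0.5102, -0.2355, 0.0389]
orientation: [180.0, -0.0, -9.1]
force: [0.6, -0.4, -0.1]
opening: 0.0599
t 13.4 dxyz [-1.9  1.8 25.9] axyz [ 0.  -0.   0.1] F [ 0.6 -0.4 -0.1] open 59.9 pos [ 0.5102 -0.2355  0.0389] rpy [180.   -0.   -9.1] q [ -5  21 -27   0 -42  86]
```

```bash
python3 -m inch '[{"ax":0,"ay":0,"az":0,"dx":-1.5,"dy":1.8,"dz":22,"fingers":60},{"ax":0,"ay":0,"az":0,"dx":-1.5,"dy":1.8,"dz":25.5,"fingers":60},{"ax":0,"ay":0,"az":0,"dx":-1.5,"dy":1.8,"dz":25.5,"fingers":28},{"ax":0,"ay":0,"az":0,"dx":-1.5,"dy":1.8,"dz":25.5,"fingers":28},{"ax":0,"ay":0,"az":0,"dx":-1.5,"dy":1.8,"dz":25.5,"fingers":28},{"ax":0,"ay":0,"az":0,"dx":-1.5,"dy":1.8,"dz":25.5,"fingers":28}]'; python3 go.py .508 -.24 .014 -9.2;
python3 -m inch '[{"ax":0,"ay":0,"az":0,"dx":0,"dy":0,"dz":-20,"fingers":28},{"ax":0,"ay":0,"az":0,"dx":0,"dy":0,"dz":-60,"fingers":28},{"ax":0,"ay":0,"az":0,"dx":0,"dy":0,"dz":-60,"fingers":28},{"ax":0,"ay":0,"az":0,"dx":0,"dy":0,"dz":-60,"fingers":28}]'; python3 go.py .4895 .1 .075 5.2
```

```text
clock: 14.15
tool_pos: [0.5084, -0.2378, 0.0138]
orientation: [180.0, -0.1, -9.2]
force: [-0.2, -0.8, 6.0]
opening: 0.034
t 14.15 dxyz [-0.   2.2 -0.2] axyz [ 0.  -0.1  0. ] F [-0.2 -0.8  6. ] open 34.0 pos [ 0.5084 -0.2378  0.0138] rpy [ 1.8e+02 -1.0e-01 -9.2e+00] q [ -5  23 -28   0 -39  86]
clock: 14.65
tool_pos: [0.5071, -0.2373, 0.0724]
orientation: [-180.0, 0.1, -9.2]
force: [-0.9, 0.3, -3.7]
opening: 0.0337
t 14.65 dxyz [ -71.4 -330.1   -2.3] axyz [ -0.    0.  -14.4] F [-0.9  0.3 -3.7] open 33.7 pos [ 0.5071 -0.2373  0.0724] rpy [-1.8e+02  1.0e-01 -9.2e+00] q [ -5  18 -25   0 -47  86]
```

```bash
sed -i 's/^BL=.*/BL={1:((.6083,.3765),5.16),2:((.5808,.2567),11.11),3:((.6055,.1508),14.21),4:((.5826,.0384),5.15)}/' go.py
python3 -m inch '[{"ax":0,"ay":0,"az":-14.4,"dx":-71,"dy":-330,"dz":-2,"fingers":28},{"ax":0,"ay":0,"az":-14.4,"dx":-71,"dy":-330,"dz":-2,"fingers":28},{"ax":0,"ay":0,"az":-14.4,"dx":-71,"dy":-330,"dz":-2,"fingers":28},{"ax":0,"ay":0,"az":-14.4,"dx":-71,"dy":-330,"dz":-2,"fingers":28},{"ax":0,"ay":0,"az":-14.4,"dx":-71,"dy":-330,"dz":-2,"fingers":28},{"ax":0,"ay":0,"az":-14.4,"dx":-71,"dy":-330,"dz":-2,"fingers":28},{"ax":0,"ay":0,"az":-14.4,"dx":-71,"dy":-330,"dz":-2,"fingers":28}]'; python3 go.py b 1 -.125 .06
```

```text
clock: 15.52
tool_pos: [0.4895, 0.101, 0.0738]
orientation: [180.0, 0.1, 5.4]
force: [0.4, -0.7, -2.4]
opening: 0.0342
0.4838 0.3653
t 15.53 dxyz [  19.1 -263.6   13.6] axyz [0.  0.1 0.2] F [ 0.4 -0.7 -2.4] open 34.2 pos [0.4895 0.101  0.0738] rpy [1.8e+02 1.0e-01 5.4e+00] q [ 34  13 -32   0 -44  61]
```

```bash
python3 -m inch '[{"ax":0,"ay":0,"az":0.2,"dx":19,"dy":-263.5,"dz":0,"fingers":28},{"ax":0,"ay":0,"az":0.2,"dx":19,"dy":-263.5,"dz":0,"fingers":28},{"ax":0,"ay":0,"az":0.2,"dx":19,"dy":-263.5,"dz":0,"fingers":28},{"ax":0,"ay":0,"az":0.2,"dx":19,"dy":-263.5,"dz":0,"fingers":28},{"ax":0,"ay":0,"az":0.2,"dx":19,"dy":-263.5,"dz":10,"fingers":28},{"ax":0,"ay":0,"az":0.2,"dx":19,"dy":-263.5,"dz":40,"fingers":28},{"ax":0,"ay":0,"az":0.2,"dx":19,"dy":-263.5,"dz":57,"fingers":28},{"ax":0,"ay":0,"az":0.2,"dx":19,"dy":-263.5,"dz":57,"fingers":28}]'; python3 go.py b 1 -.125 .0125
cat > look.py <<'E'
from h import *
import sys
from go import BL,blk
n=int(sys.argv[1]);x0,y0=BL[n][0]
s=snapshot("top");t=snapshot("scene");x1=x0+.12;y1=y0+.08
o=ortho(s,.031,x0-.07,x1,y0-.08,y1,.0004);o=np.clip(o[:,:,::-1]*1.5,0,255).astype(np.uint8)
for lx in np.arange(-.05,.09,.01):
    x,y=blk(*BL[n],lx);y-=.0026
    cv2.circle(o,(int(round((y1-y)/.0004)),int(round((x1-x)/.0004))),1,(0,0,255) if abs(lx)>1e-6 else (0,255,0),-1)
c=w2p(t,[x0,y0,.03])[0].astype(int)
b=cv2.resize(t["image"][c[1]-45:c[1]+45,c[0]-45:c[0]+45][:,:,::-1],(o.shape[1],o.shape[1]))
h=max(b.shape[0],o.shape[0]);O=np.zeros((h,o.shape[1]*2,3),np.uint8);O[:o.shape[0],:o.shape[1]]=o;O[:b.shape[0],o.shape[1]:]=b
cv2.imwrite(f"pics/{sys.argv[2]}.png",O)
E
python3 look.py 1 k1
```

```text
clock: 16.52
tool_pos: [0.4847, 0.3614, 0.0161]
orientation: [179.8, 0.2, 4.9]
force: [-0.6, 0.5, -1.9]
opening: 0.0338
0.4838 0.3653
t 16.52 dxyz [-0.6 -3.9  3.6] axyz [ 0.2  0.2 -0.2] F [-0.6  0.5 -1.9] open 33.8 pos [0.4847 0.3614 0.0161] rpy [179.8   0.2   4.9] q [ 55  26 -22   0 -42  40]
```

View pics/k1.png

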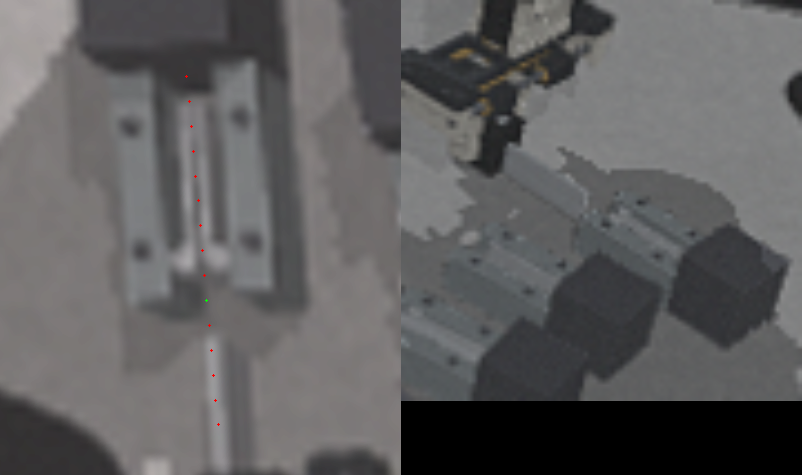

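```bash
python3 go.py b 1 -.125 .0125; python3 -m inch '[{"ax":0,"ay":0,"az":0,"dx":0,"dy":0,"dz":3,"fingers":28},{"ax":0,"ay":0,"az":0,"dx":0,"dy":0,"dz":3,"fingers":28},{"ax":0,"ay":0,"az":0,"dx":6,"dy":0,"dz":3,"fingers":28},{"ax":0,"ay":0,"az":0,"dx":10,"dy":0,"dz":3,"fingers":28},{"ax":0,"ay":0,"az":0,"dx":13,"dy":0,"dz":3,"fingers":28},{"ax":0,"ay":0,"az":0,"dx":13,"dy":0,"dz":3,"fingers":28}]';python3 go.py b 1 -.025 .0125;python3 look.py 1 k2
```

```text
0.4838 0.3653
t 16.62 dxyz [-1.9 -2.3  5.8] axyz [ 0.  -0.  -0.2] F [-0.3  0.1 -2.9] open 33.8 pos [0.4859 0.3631 0.0183] rpy [180.  -0.   5.] q [ 55  26 -22   0 -42  40]
clock: 17.38
tool_pos: [0.4986, 0.3648, 0.015]
orientation: [180.0, -0.0, 5.0]
force: [-0.1, 0.2, -3.0]
opening: 0.034
0.5834 0.3743
t 17.38 dxyz [85.3 -2.   2.5] axyz [ 0.  -0.  -0.2] F [-0.1  0.2 -3. ] open 34.0 pos [0.4986 0.3648 0.015 ] rpy [180.  -0.   5.] q [ 54  27 -20   0 -43  41]
```

View pics/k2.png

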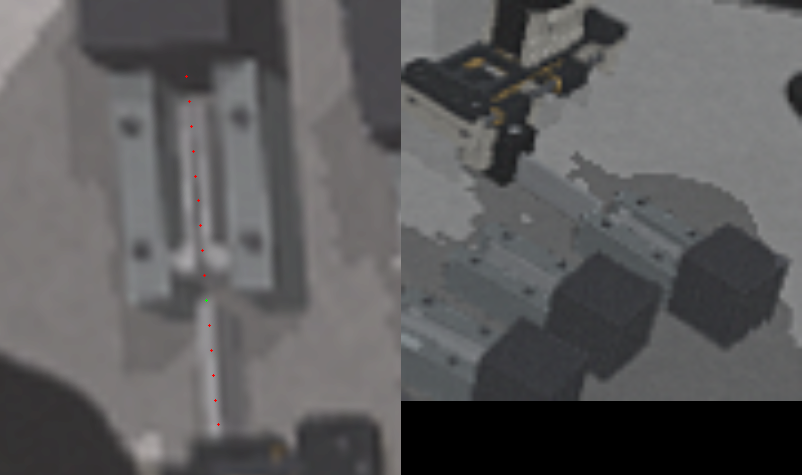

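```bash
python3 -m inch '[{"ax":0,"ay":0,"az":-0.2,"dx":0,"dy":1.2,"dz":2,"fingers":28},{"ax":0,"ay":0,"az":-0.2,"dx":3,"dy":1.2,"dz":2,"fingers":28},{"ax":0,"ay":0,"az":-0.2,"dx":6,"dy":1.2,"dz":2,"fingers":28},{"ax":0,"ay":0,"az":-0.2,"dx":9,"dy":1.2,"dz":2,"fingers":28}]';python3 go.py b 1 -.025 .0125;python3 -m inch '[{"ax":0,"ay":0,"az":0,"dx":2,"dy":0,"dz":0,"fingers":28},{"ax":0,"ay":0,"az":0,"dx":4,"dy":0,"dz":0,"fingers":28}]';python3 -m inch '[{"ax":0,"ay":0,"az":0,"dx":2,"dy":0,"dz":0,"fingers":28},{"ax":0,"ay":0,"az":0,"dx":4,"dy":0,"dz":0,"fingers":28}]';python3 go.py b 1 -.025 .0125
```

```text
clock: 17.98
tool_pos: [0.5077, 0.3645, 0.0131]
orientation: [-180.0, -0.0, 5.2]
force: [-0.0, 0.4, -2.4]
opening: 0.0337
0.5834 0.3743
t 17.98 dxyz [76.3 -2.9  0.6] axyz [-0.  -0.   0.1] F [-0.   0.4 -2.4] open 33.7 pos [0.5077 0.3645 0.0131] rpy [-180.    -0.     5.2] q [ 54  28 -19   0 -43  42]
clock: 18.23
tool_pos: [0.5115, 0.3647, 0.013]
orientation: [180.0, 0.0, 5.2]
force: [-0.8, -0.6, -2.9]
opening: 0.0335
clock: 18.48
tool_pos: [0.5152, 0.3651, 0.013]
orientation: [-180.0, 0.0, 5.2]
force: [-2.4, 1.0, -2.7]
opening: 0.0336
0.5834 0.3743
t 18.48 dxyz [68.8 -2.9  0.4] axyz [-0.   0.   0.1] F [-2.4  1.  -2.7] open 33.6 pos [0.5152 0.3651 0.013 ] rpy [-180.     0.     5.2] q [ 53  28 -19   0 -43  42]
```

```bash
python3 -m inch '[{"ax":0,"ay":0,"az":0,"dx":2,"dy":0,"dz":0,"fingers":28},{"ax":0,"ay":0,"az":0,"dx":4,"dy":0,"dz":0,"fingers":28}]';python3 -m inch '[{"ax":0,"ay":0,"az":0,"dx":2,"dy":0,"dz":0,"fingers":28},{"ax":0,"ay":0,"az":0,"dx":4,"dy":0,"dz":0,"fingers":28}]';python3 -m inch '[{"ax":0,"ay":0,"az":0,"dx":3,"dy":0,"dz":0,"fingers":28},{"ax":0,"ay":0,"az":0,"dx":6,"dy":0,"dz":0,"fingers":28}]';python3 go.py b 1 -.025 .0125
```

```text
clock: 18.73
tool_pos: [0.519, 0.3654, 0.0128]
orientation: [180.0, 0.0, 5.2]
force: [-3.5, 1.6, -3.0]
opening: 0.0343
clock: 18.98
tool_pos: [0.5234, 0.3658, 0.013]
orientation: [180.0, 0.0, 5.2]
force: [-3.6, 1.2, -2.3]
opening: 0.0337
clock: 19.23
tool_pos: [0.5295, 0.3664, 0.0131]
orientation: [180.0, 0.0, 5.2]
force: [-3.5, 2.0, -2.9]
opening: 0.0339
0.5834 0.3743
t 19.23 dxyz [54.4 -3.   0.6] axyz [0.  0.  0.1] F [-3.5  2.  -2.9] open 33.9 pos [0.5295 0.3664 0.0131] rpy [180.    0.    5.2] q [ 52  29 -17   0 -44  43]
```

```bash
python3 -m inch '[{"ax":0,"ay":0,"az":0,"dx":4,"dy":-0.2,"dz":0,"fingers":28},{"ax":0,"ay":0,"az":0,"dx":8,"dy":-0.2,"dz":0,"fingers":28},{"ax":0,"ay":0,"az":0,"dx":12,"dy":-0.3,"dz":0,"fingers":28},{"ax":0,"ay":0,"az":0,"dx":16,"dy":-0.3,"dz":0,"fingers":28}]';python3 go.py b 1 -.025 .0125
python3 -m inch '[{"ax":0,"ay":0,"az":0,"dx":4,"dy":0,"dz":0,"fingers":28},{"ax":0,"ay":0,"az":0,"dx":8,"dy":0,"dz":0,"fingers":28},{"ax":0,"ay":0,"az":0,"dx":12,"dy":0,"dz":0,"fingers":28},{"ax":0,"ay":0,"az":0,"dx":16,"dy":0,"dz":0,"fingers":28}]';python3 go.py b 1 -.025 .0125
```

```text
clock: 19.73
tool_pos: [0.5454, 0.368, 0.013]
orientation: [180.0, 0.0, 5.2]
force: [-2.4, 0.8, -1.9]
opening: 0.0338
0.5834 0.3743
t 19.73 dxyz [38.4 -2.8  0.5] axyz [0.  0.  0.1] F [-2.4  0.8 -1.9] open 33.8 pos [0.5454 0.368  0.013 ] rpy [180.    0.    5.2] q [ 51  30 -15   0 -45  44]
clock: 20.23
tool_pos: [0.5614, 0.3694, 0.013]
orientation: [180.0, 0.0, 5.2]
force: [-3.8, 0.5, -2.0]
opening: 0.0337
0.5834 0.3743
t 20.23 dxyz [22.4 -2.8  0.5] axyz [0.  0.  0.1] F [-3.8  0.5 -2. ] open 33.7 pos [0.5614 0.3694 0.013 ] rpy [180.    0.    5.2] q [ 50  31 -13   0 -46  45]
```

```bash
python3 -m inch '[{"ax":0,"ay":0,"az":0,"dx":4,"dy":0,"dz":0,"fingers":28},{"ax":0,"ay":0,"az":0,"dx":8,"dy":0,"dz":0,"fingers":28},{"ax":0,"ay":0,"az":0,"dx":12,"dy":0,"dz":0,"fingers":28},{"ax":0,"ay":0,"az":0,"dx":16,"dy":0,"dz":0,"fingers":28},{"ax":0,"ay":0,"az":0,"dx":19,"dy":0,"dz":0,"fingers":28}]';python3 -m inch '[{"ax":0,"ay":0,"az":0,"dx":1.5,"dy":0,"dz":0,"fingers":28}]';python3 -m inch '[{"ax":0,"ay":0,"az":0,"dx":1.5,"dy":0,"dz":0,"fingers":28}]';python3 go.py b 1 -.025 .0125
```

```text
clock: 20.85
tool_pos: [0.5803, 0.3712, 0.013]
orientation: [180.0, 0.0, 5.2]
force: [-3.6, -1.2, -2.5]
opening: 0.0332
clock: 20.98
tool_pos: [0.5817, 0.3713, 0.013]
orientation: [180.0, 0.0, 5.2]
force: [-3.2, -0.5, -2.6]
opening: 0.0338
clock: 21.1
tool_pos: [0.583, 0.3715, 0.013]
orientation: [180.0, 0.0, 5.2]
force: [-3.5, -1.2, -2.8]
opening: 0.0337
0.5834 0.3743
t 21.1 dxyz [ 0.6 -2.7  0.5] axyz [0.  0.  0.1] F [-3.5 -1.2 -2.8] open 33.7 pos [0.583  0.3715 0.013 ] rpy [180.    0.    5.2] q [ 49  33 -10   0 -47  47]
```

```bash
python3 -m inch '[{"ax":0,"ay":0,"az":0,"dx":1.5,"dy":0,"dz":0,"fingers":28}]';python3 -m inch '[{"ax":0,"ay":0,"az":0,"dx":1.5,"dy":0,"dz":0,"fingers":28}]';python3 -m inch '[{"ax":0,"ay":0,"az":0,"dx":1,"dy":0,"dz":0,"fingers":28}]';python3 go.py b 1 -.025 .0125
```

```text
clock: 21.22
tool_pos: [0.5838, 0.3715, 0.013]
orientation: [180.0, 0.1, 5.2]
force: [-11.6, -0.4, 1.7]
opening: 0.0336
clock: 21.35
tool_pos: [0.5839, 0.3715, 0.013]
orientation: [179.9, 0.2, 5.2]
force: [-17.1, -0.5, 6.0]
opening: 0.0337
clock: 21.48
tool_pos: [0.5839, 0.3715, 0.013]
orientation: [179.9, 0.3, 5.2]
force: [-19.8, 0.0, 7.1]
opening: 0.0338
0.5834 0.3743
t 21.48 dxyz [-0.2 -2.8  0.5] axyz [0.1 0.3 0. ] F [-19.8   0.    7.1] open 33.8 pos [0.5839 0.3715 0.013 ] rpy [179.9   0.3   5.2] q [ 48  33 -10   0 -48  47]
```

Blade a is home in block 1. I'll release it and go for blade d.

```bash
python3 -m inch '[{"ax":0,"ay":0,"az":0,"dx":-1.5,"dy":0,"dz":0,"fingers":46},{"ax":0,"ay":0,"az":0,"dx":-1.5,"dy":0,"dz":0,"fingers":46},{"ax":0,"ay":0,"az":0,"dx":-1.5,"dy":0,"dz":0,"fingers":46},{"ax":0,"ay":0,"az":0,"dx":-1.5,"dy":0,"dz":-40,"fingers":46},{"ax":0,"ay":0,"az":0,"dx":-1.5,"dy":0,"dz":-90,"fingers":55},{"ax":0,"ay":0,"az":0,"dx":-1.5,"dy":0,"dz":-110,"fingers":60},{"ax":0,"ay":0,"az":0,"dx":-1.5,"dy":0,"dz":-110,"fingers":60}]'; python3 go.py .5 0 .12 3
```

```text
clock: 22.35
tool_pos: [0.5869, 0.3727, 0.1257]
orientation: [-179.8, -0.2, 5.2]
force: [0.1, 0.7, -0.4]
opening: 0.0597
t 22.35 dxyz [-120.5  363.3    4.1] axyz [-0.2 -0.2  2.2] F [ 0.1  0.7 -0.4] open 59.7 pos [0.5869 0.3727 0.1257] rpy [-179.8   -0.2    5.2] q [ 48  26  -4   0 -59  47]
```

```bash
python3 -m inch '[{"ax":0,"ay":0,"az":2,"dx":-120,"dy":363,"dz":4,"fingers":60},{"ax":0,"ay":0,"az":2,"dx":-120,"dy":363,"dz":4,"fingers":60},{"ax":0,"ay":0,"az":2,"dx":-120,"dy":363,"dz":4,"fingers":60},{"ax":0,"ay":0,"az":2,"dx":-120,"dy":363,"dz":4,"fingers":60},{"ax":0,"ay":0,"az":2,"dx":-120,"dy":363,"dz":4,"fingers":60},{"ax":0,"ay":0,"az":2,"dx":-120,"dy":363,"dz":4,"fingers":60},{"ax":0,"ay":0,"az":2,"dx":-120,"dy":363,"dz":4,"fingers":60}]';python3 go.py .422 -.342 .12 2.6
python3 - <<'E'
from h import *
s=snapshot("top");t=snapshot("scene");im=t["image"].copy()
for p in w2p(t,[[.422,-.345,.048],[.48,-.4427,.048]]): cv2.circle(im,tuple(int(round(v)) for v in p),1,(255,0,0),-1)
a=cv2.resize(s["image"][115:200,145:295],(800,453),interpolation=cv2.INTER_CUBIC)
cv2.imwrite("pics/l1.png",a[:,:,::-1]);cv2.imwrite("pics/l2.png",cv2.resize(im[130:300,200:500],None,fx=2.6,fy=2.6)[:,:,::-1])
E
```

```text
clock: 23.22
tool_pos: [0.497, -0.0039, 0.1181]
orientation: [180.0, 0.1, 3.0]
force: [0.8, -0.4, 0.1]
opening: 0.0602
t 23.23 dxyz [-92.6 333.7  -1.6] axyz [0.  0.1 0.4] F [ 0.8 -0.4  0.1] open 60.2 pos [ 0.497  -0.0039  0.1181] rpy [1.8e+02 1.0e-01 3.0e+00] q [ 22  10 -30   0 -51  71]
```

View pics/l1.png

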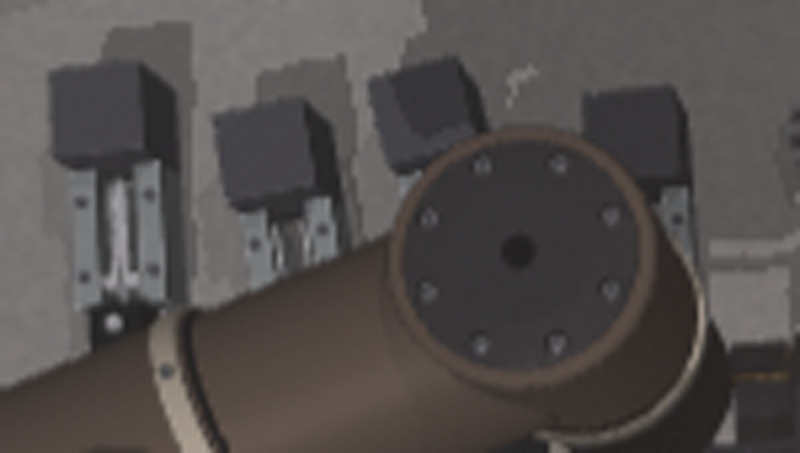

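View pics/l2.png

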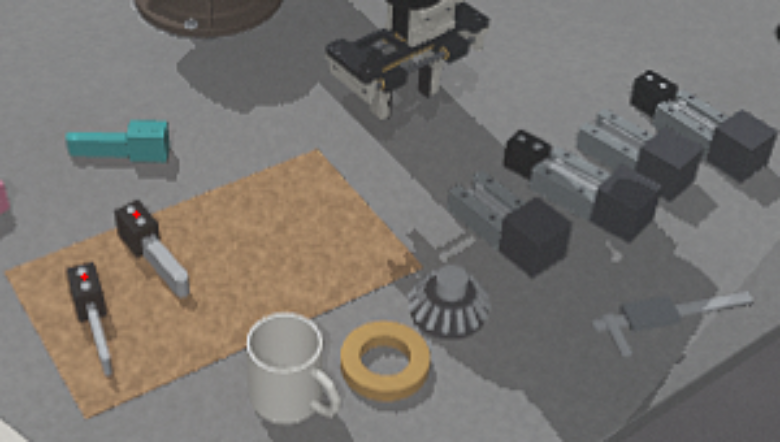

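Blades a and c are home in blocks 1 and 3. Blades d and b have not moved. Going for d at (136,215) in this crop.

```bash
python3 -m inch '[{"ax":0,"ay":0,"az":0.4,"dx":-92.5,"dy":333.5,"dz":0,"fingers":60},{"ax":0,"ay":0,"az":0.4,"dx":-92.5,"dy":333.5,"dz":0,"fingers":60},{"ax":0,"ay":0,"az":0.4,"dx":-92.5,"dy":333.5,"dz":0,"fingers":60},{"ax":0,"ay":0,"az":0.4,"dx":-92.5,"dy":333.5,"dz":0,"fingers":60},{"ax":0,"ay":0,"az":0.4,"dx":-92.5,"dy":333.5,"dz":0,"fingers":60},{"ax":0,"ay":0,"az":0.4,"dx":-92.5,"dy":333.5,"dz":0,"fingers":60},{"ax":0,"ay":0,"az":0.4,"dx":-92.5,"dy":333.5,"dz":40,"fingers":60},{"ax":0,"ay":0,"az":0.4,"dx":-92.5,"dy":333.5,"dz":60,"fingers":60}]';python3 -m inch '[{"ax":0,"ay":0,"az":0,"dx":0,"dy":0,"dz":2,"fingers":60}]';python3 go.py .422 -.342 .013 2.6
```

```text
clock: 24.32
tool_pos: [0.4255, -0.3382, 0.0567]
orientation: [-179.9, 0.1, 2.8]
force: [0.1, 0.5, -0.1]
opening: 0.0599
clock: 24.45
tool_pos: [0.4253, -0.3378, 0.0551]
orientation: [-179.9, 0.2, 2.9]
force: [-0.1, 0.4, 0.8]
opening: 0.06
t 24.45 dxyz [-3.4  4.1 42.1] axyz [-0.1  0.2  0.3] F [-0.1  0.4  0.8] open 60.0 pos [ 0.4253 -0.3378  0.0551] rpy [-179.9    0.2    2.9] q [-18  18 -28   0 -44 111]
```

```bash
python3 -m inch '[{"ax":0,"ay":0,"az":0.3,"dx":-3.4,"dy":4,"dz":15,"fingers":60},{"ax":0,"ay":0,"az":0.3,"dx":-3.4,"dy":4,"dz":15,"fingers":60}]';python3 go.py .422 -.342 .013 2.6
```

```text
clock: 24.7
tool_pos: [0.4219, -0.3427, 0.0414]
orientation: [-180.0, 0.1, 2.5]
force: [-0.3, 0.1, -0.0]
opening: 0.0598
t 24.7 dxyz [ 0.1 -0.6 28.4] axyz [-0.   0.1 -0.1] F [-0.3  0.1 -0. ] open 59.8 pos [ 0.4219 -0.3427  0.0414] rpy [-1.8e+02  1.0e-01  2.5e+00] q [-18  20 -29   0 -42 111]
```

```bash
python3 -m inch '[{"ax":0,"ay":0,"az":0,"dx":0,"dy":-0.5,"dz":22,"fingers":60},{"ax":0,"ay":0,"az":0,"dx":0,"dy":-0.5,"dz":27.5,"fingers":60},{"ax":0,"ay":0,"az":0,"dx":0,"dy":-0.5,"dz":27.5,"fingers":60},{"ax":0,"ay":0,"az":0,"dx":0,"dy":-0.5,"dz":27.5,"fingers":28},{"ax":0,"ay":0,"az":0,"dx":0,"dy":-0.5,"dz":27.5,"fingers":28},{"ax":0,"ay":0,"az":0,"dx":0,"dy":-0.5,"dz":27.5,"fingers":28},{"ax":0,"ay":0,"az":0,"dx":0,"dy":-0.5,"dz":27.5,"fingers":28}]'; python3 go.py .422 -.342 .014 2.6;
python3 -m inch '[{"ax":0,"ay":0,"az":0,"dx":0,"dy":0,"dz":-20,"fingers":28},{"ax":0,"ay":0,"az":0,"dx":0,"dy":0,"dz":-65,"fingers":28},{"ax":0,"ay":0,"az":0,"dx":0,"dy":0,"dz":-65,"fingers":28},{"ax":0,"ay":0,"az":0,"dx":0,"dy":0,"dz":-65,"fingers":28}]'; python3 go.py .46 -.05 .08 8
```

```text
clock: 25.58
tool_pos: [0.4225, -0.3426, 0.015]
orientation: [180.0, -0.0, 2.5]
force: [-0.4, -0.2, 3.0]
opening: 0.0339
t 25.57 dxyz [-0.4 -0.7  1. ] axyz [ 0.  -0.  -0.1] F [-0.4 -0.2  3. ] open 33.9 pos [ 0.4225 -0.3426  0.015 ] rpy [180.   -0.    2.5] q [-18  22 -30   0 -38 111]
clock: 26.08
tool_pos: [0.4217, -0.342, 0.0791]
orientation: [-180.0, 0.0, 2.5]
force: [-0.9, 0.2, -2.9]
opening: 0.0339
t 26.07 dxyz [  51.  -290.1   -0.7] axyz [-0.   0.  -5.5] F [-0.9  0.2 -2.9] open 33.9 pos [ 0.4217 -0.342   0.0791] rpy [-180.     0.     2.5] q [-18  17 -27   0 -47 111]
```

```bash
python3 -m inch '[{"ax":0,"ay":0,"az":-5.5,"dx":51,"dy":-290,"dz":0,"fingers":28},{"ax":0,"ay":0,"az":-5.5,"dx":51,"dy":-290,"dz":0,"fingers":28},{"ax":0,"ay":0,"az":-5.5,"dx":51,"dy":-290,"dz":0,"fingers":28},{"ax":0,"ay":0,"az":-5.5,"dx":51,"dy":-290,"dz":0,"fingers":28},{"ax":0,"ay":0,"az":-5.5,"dx":51,"dy":-290,"dz":0,"fingers":28},{"ax":0,"ay":0,"az":-5.5,"dx":51,"dy":-290,"dz":0,"fingers":28},{"ax":0,"ay":0,"az":-5.5,"dx":51,"dy":-290,"dz":0,"fingers":28}]';python3 go.py b 2 -.125 .08
```

```text
clock: 26.95
tool_pos: [0.4594, -0.0506, 0.0786]
orientation: [180.0, 0.1, 8.1]
force: [0.3, -0.2, -2.0]
opening: 0.0343
0.4581 0.2326
t 26.95 dxyz [  38.4 -280.6   -1.6] axyz [ 0.   0.1 -3.1] F [ 0.3 -0.2 -2. ] open 34.3 pos [ 0.4594 -0.0506  0.0786] rpy [1.8e+02 1.0e-01 8.1e+00] q [ 18  10 -37   0 -44  80]
```

```bash
python3 -m inch '[{"ax":0,"ay":0,"az":-3.1,"dx":38.5,"dy":-280,"dz":0,"fingers":28},{"ax":0,"ay":0,"az":-3.1,"dx":38.5,"dy":-280,"dz":0,"fingers":28},{"ax":0,"ay":0,"az":-3.1,"dx":38.5,"dy":-280,"dz":0,"fingers":28},{"ax":0,"ay":0,"az":-3.1,"dx":38.5,"dy":-280,"dz":0,"fingers":28},{"ax":0,"ay":0,"az":-3.1,"dx":38.5,"dy":-280,"dz":0,"fingers":28},{"ax":0,"ay":0,"az":-3.1,"dx":38.5,"dy":-280,"dz":40,"fingers":28},{"ax":0,"ay":0,"az":-3.1,"dx":38.5,"dy":-280,"dz":60,"fingers":28},{"ax":0,"ay":0,"az":-3.1,"dx":38.5,"dy":-280,"dz":60,"fingers":28}]';python3 -m inch '[{"ax":0,"ay":0,"az":0,"dx":0,"dy":0,"dz":1,"fingers":28},{"ax":0,"ay":0,"az":0,"dx":0,"dy":0,"dz":1,"fingers":28}]';python3 go.py b 2 -.125 .0135;python3 look.py 2 m1
```

```text
clock: 27.95
tool_pos: [0.4587, 0.2297, 0.0176]
orientation: [179.8, 0.2, 11.0]
force: [-0.6, -0.4, -1.3]
opening: 0.0342
clock: 28.2
tool_pos: [0.4602, 0.2322, 0.0194]
orientation: [-179.9, -0.1, 11.1]
force: [-0.3, -0.6, -2.1]
opening: 0.0341
0.4581 0.2326
t 28.2 dxyz [-1.9 -0.8  5.9] axyz [-0.1 -0.1 -0. ] F [-0.3 -0.6 -2.1] open 34.1 pos [0.4602 0.2322 0.0194] rpy [-1.799e+02 -1.000e-01  1.110e+01] q [ 49  19 -34   0 -37  52]
```

View pics/m1.png

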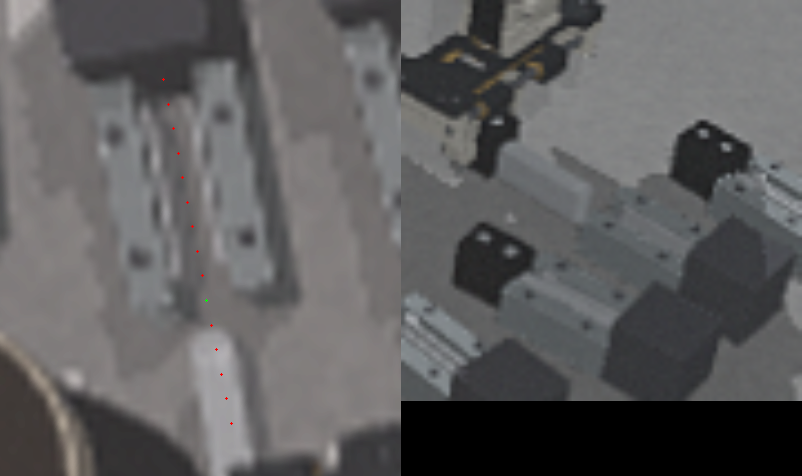

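```bash
python3 -m inch '[{"ax":0,"ay":0,"az":0,"dx":0,"dy":0,"dz":5.5,"fingers":28},{"ax":0,"ay":0,"az":0,"dx":5,"dy":0,"dz":5.5,"fingers":28},{"ax":0,"ay":0,"az":0,"dx":10,"dy":0,"dz":5.5,"fingers":28},{"ax":0,"ay":0,"az":0,"dx":14,"dy":0,"dz":5.5,"fingers":28},{"ax":0,"ay":0,"az":0,"dx":14,"dy":0,"dz":5.5,"fingers":28}]';python3 go.py b 2 -.025 .0135;python3 look.py 2 m2
```

```text
clock: 28.92
tool_pos: [0.4736, 0.235, 0.013]
orientation: [-180.0, -0.0, 11.1]
force: [-0.1, 0.2, -2.5]
opening: 0.0339
0.5563 0.2519
t 28.93 dxyz [84.4 -0.7 -0.5] axyz [-0. -0. -0.] F [-0.1  0.2 -2.5] open 33.9 pos [0.4736 0.235  0.013 ] rpy [-180.    -0.    11.1] q [ 48  21 -32   0 -37  53]
```

View pics/m2.png

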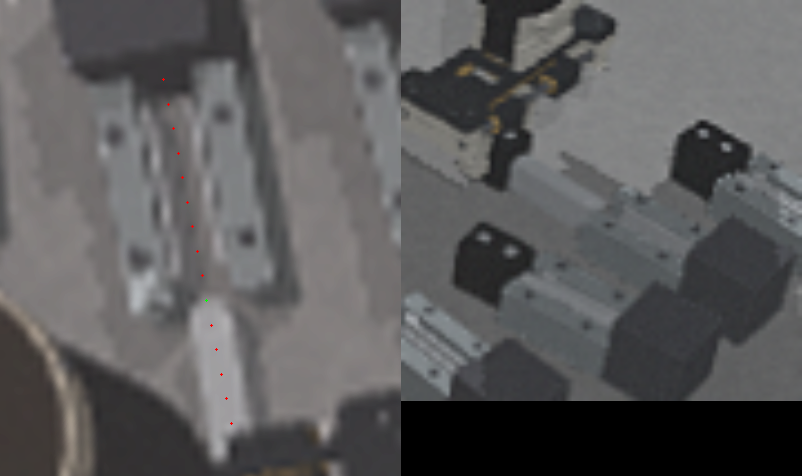

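```bash
python3 -m inch '[{"ax":0,"ay":0,"az":0,"dx":3,"dy":0.4,"dz":-0.3,"fingers":28},{"ax":0,"ay":0,"az":0,"dx":6,"dy":0.4,"dz":-0.3,"fingers":28},{"ax":0,"ay":0,"az":0,"dx":9,"dy":0.4,"dz":-0.3,"fingers":28}]';python3 -m inch '[{"ax":0,"ay":0,"az":0,"dx":2,"dy":0,"dz":0,"fingers":28},{"ax":0,"ay":0,"az":0,"dx":4,"dy":0,"dz":0,"fingers":28}]';python3 -m inch '[{"ax":0,"ay":0,"az":0,"dx":2,"dy":0,"dz":0,"fingers":28},{"ax":0,"ay":0,"az":0,"dx":4,"dy":0,"dz":0,"fingers":28}]';python3 -m inch '[{"ax":0,"ay":0,"az":0,"dx":2,"dy":0,"dz":0,"fingers":28},{"ax":0,"ay":0,"az":0,"dx":4,"dy":0,"dz":0,"fingers":28}]';python3 go.py b 2 -.025 .0135
```

```text
clock: 29.4
tool_pos: [0.4824, 0.2363, 0.0134]
orientation: [-180.0, -0.0, 11.1]
force: [0.6, 0.3, -2.1]
opening: 0.0339
clock: 29.65
tool_pos: [0.4862, 0.237, 0.0133]
orientation: [180.0, 0.0, 11.1]
force: [0.0, -0.5, -1.9]
opening: 0.0338
clock: 29.9
tool_pos: [0.4901, 0.2378, 0.0134]
orientation: [180.0, 0.0, 11.1]
force: [-0.4, 0.3, -2.1]
opening: 0.0342
clock: 30.15
tool_pos: [0.4936, 0.2383, 0.0132]
orientation: [180.0, 0.0, 11.1]
force: [-2.3, 0.4, -2.0]
opening: 0.0341
0.5563 0.2519
t 30.15 dxyz [64.1 -1.3 -0.3] axyz [0. 0. 0.] F [-2.3  0.4 -2. ] open 34.1 pos [0.4936 0.2383 0.0132] rpy [180.    0.   11.1] q [ 46  22 -30   0 -38  55]
```

```bash
python3 -m inch '[{"ax":0,"ay":0,"az":0,"dx":2,"dy":0,"dz":0,"fingers":28},{"ax":0,"ay":0,"az":0,"dx":4,"dy":0,"dz":0,"fingers":28}]';python3 -m inch '[{"ax":0,"ay":0,"az":0,"dx":2,"dy":0,"dz":0,"fingers":28},{"ax":0,"ay":0,"az":0,"dx":4,"dy":0,"dz":0,"fingers":28}]';python3 -m inch '[{"ax":0,"ay":0,"az":0,"dx":2,"dy":0,"dz":0,"fingers":28},{"ax":0,"ay":0,"az":0,"dx":4,"dy":0,"dz":0,"fingers":28}]';python3 go.py b 2 -.025 .0135
```

```text
clock: 30.4
tool_pos: [0.4972, 0.2389, 0.013]
orientation: [180.0, 0.1, 11.1]
force: [-3.0, 0.7, -3.0]
opening: 0.0339
clock: 30.65
tool_pos: [0.5016, 0.2398, 0.0132]
orientation: [180.0, 0.0, 11.1]
force: [-3.5, 0.7, -2.7]
opening: 0.0341
clock: 30.9
tool_pos: [0.5057, 0.2406, 0.0133]
orientation: [180.0, 0.0, 11.1]
force: [-4.5, -0.8, -2.5]
opening: 0.0338
0.5563 0.2519
t 30.9 dxyz [51.8 -1.3 -0.3] axyz [ 0.  0. -0.] F [-4.5 -0.8 -2.5] open 33.8 pos [0.5057 0.2406 0.0133] rpy [180.    0.   11.1] q [ 45  23 -28   0 -39  56]
```

The 17 mm blade drags at 3–4.5 N with little side force in block 2, so it fits. I'll push on.

```bash
python3 -m inch '[{"ax":0,"ay":0,"az":0,"dx":4,"dy":0,"dz":0,"fingers":28},{"ax":0,"ay":0,"az":0,"dx":8,"dy":0,"dz":0,"fingers":28},{"ax":0,"ay":0,"az":0,"dx":12,"dy":0,"dz":0,"fingers":28},{"ax":0,"ay":0,"az":0,"dx":16,"dy":0,"dz":0,"fingers":28}]';python3 -m inch '[{"ax":0,"ay":0,"az":0,"dx":4,"dy":0,"dz":0,"fingers":28},{"ax":0,"ay":0,"az":0,"dx":8,"dy":0,"dz":0,"fingers":28},{"ax":0,"ay":0,"az":0,"dx":12,"dy":0,"dz":0,"fingers":28},{"ax":0,"ay":0,"az":0,"dx":16,"dy":0,"dz":0,"fingers":28}]';python3 -m inch '[{"ax":0,"ay":0,"az":0,"dx":4,"dy":0,"dz":0,"fingers":28},{"ax":0,"ay":0,"az":0,"dx":8,"dy":0,"dz":0,"fingers":28},{"ax":0,"ay":0,"az":0,"dx":12,"dy":0,"dz":0,"fingers":28},{"ax":0,"ay":0,"az":0,"dx":15,"dy":0,"dz":0,"fingers":28}]';python3 go.py b 2 -.025 .0135
```

```text
clock: 31.4
tool_pos: [0.5215, 0.2437, 0.0132]
orientation: [180.0, 0.0, 11.1]
force: [-4.0, -2.6, -2.1]
opening: 0.0337
clock: 31.9
tool_pos: [0.537, 0.2466, 0.0132]
orientation: [180.0, 0.1, 11.1]
force: [-4.8, -3.6, -1.9]
opening: 0.034
clock: 32.4
tool_pos: [0.5513, 0.2491, 0.0129]
orientation: [179.9, 0.1, 11.1]
force: [-5.9, -3.3, -2.8]
opening: 0.0337
0.5563 0.2519
t 32.4 dxyz [ 5.4 -1.8 -0.6] axyz [0.1 0.1 0. ] F [-5.9 -3.3 -2.8] open 33.7 pos [0.5513 0.2491 0.0129] rpy [1.799e+02 1.000e-01 1.110e+01] q [ 43  26 -22   0 -42  58]
```

```bash
python3 -m inch '[{"ax":0,"ay":0,"az":0,"dx":2,"dy":0.2,"dz":0,"fingers":28},{"ax":0,"ay":0,"az":0,"dx":4,"dy":0.2,"dz":0,"fingers":28}]';python3 -m inch '[{"ax":0,"ay":0,"az":0,"dx":1.5,"dy":0,"dz":0,"fingers":28}]';python3 -m inch '[{"ax":0,"ay":0,"az":0,"dx":1.5,"dy":0,"dz":0,"fingers":28}]';python3 -m inch '[{"ax":0,"ay":0,"az":0,"dx":1.5,"dy":0,"dz":0,"fingers":28}]';python3 go.py b 2 -.025 .0135
```

```text
clock: 32.65
tool_pos: [0.5553, 0.2497, 0.013]
orientation: [179.9, 0.1, 11.1]
force: [-5.6, -3.9, -2.1]
opening: 0.0341
clock: 32.78
tool_pos: [0.5561, 0.2497, 0.0128]
orientation: [179.9, 0.2, 11.1]
force: [-10.3, -2.6, 1.5]
opening: 0.0338
clock: 32.9
tool_pos: [0.5566, 0.2494, 0.0127]
orientation: [179.9, 0.3, 11.1]
force: [-14.2, -4.1, 4.3]
opening: 0.0337
clock: 33.02
tool_pos: [0.5568, 0.2493, 0.0126]
orientation: [179.9, 0.4, 11.1]
force: [-20.9, -2.7, 8.8]
opening: 0.0339
0.5563 0.2519
t 33.02 dxyz [-0.  -2.7 -0.9] axyz [ 0.1  0.4 -0. ] F [-20.9  -2.7   8.8] open 33.9 pos [0.5568 0.2493 0.0126] rpy [179.9   0.4  11.1] q [ 42  27 -21   0 -42  59]
```

Home. Release, up, and go for blade b.

```bash
python3 -m inch '[{"ax":0,"ay":0,"az":0,"dx":-2,"dy":0,"dz":0,"fingers":46},{"ax":0,"ay":0,"az":0,"dx":-2,"dy":0,"dz":0,"fingers":46},{"ax":0,"ay":0,"az":0,"dx":-2,"dy":0,"dz":0,"fingers":46},{"ax":0,"ay":0,"az":0,"dx":-2,"dy":0,"dz":-40,"fingers":46},{"ax":0,"ay":0,"az":0,"dx":-2,"dy":0,"dz":-90,"fingers":55},{"ax":0,"ay":0,"az":0,"dx":-2,"dy":0,"dz":-110,"fingers":60},{"ax":0,"ay":0,"az":0,"dx":-2,"dy":0,"dz":-110,"fingers":60}]'; python3 go.py .47 -.15 .12 -7
```

```text
clock: 33.9
tool_pos: [0.5598, 0.2521, 0.1259]
orientation: [-179.9, -0.3, 11.1]
force: [-0.8, 0.7, -0.8]
opening: 0.0597
t 33.9 dxyz [-165.8  377.2    4.2] axyz [-0.2 -0.3 18.1] F [-0.8  0.7 -0.8] open 59.7 pos [0.5598 0.2521 0.1259] rpy [-179.9   -0.3   11.1] q [ 42  19 -15   0 -55  59]
```

```bash
python3 -m inch '[{"ax":0,"ay":0,"az":18,"dx":-166,"dy":377,"dz":4,"fingers":60},{"ax":0,"ay":0,"az":18,"dx":-166,"dy":377,"dz":4,"fingers":60},{"ax":0,"ay":0,"az":18,"dx":-166,"dy":377,"dz":4,"fingers":60},{"ax":0,"ay":0,"az":18,"dx":-166,"dy":377,"dz":4,"fingers":60},{"ax":0,"ay":0,"az":18,"dx":-166,"dy":377,"dz":4,"fingers":60},{"ax":0,"ay":0,"az":18,"dx":-166,"dy":377,"dz":4,"fingers":60},{"ax":0,"ay":0,"az":18,"dx":-166,"dy":377,"dz":4,"fingers":60},{"ax":0,"ay":0,"az":18,"dx":-166,"dy":377,"dz":4,"fingers":60}]';python3 -m inch '[{"ax":0,"ay":0,"az":0,"dx":0,"dy":0,"dz":1,"fingers":60}]'; python3 go.py .4805 -.44 .1 -14.5
python3 - <<'E'
from h import *
s=snapshot("top");t=snapshot("scene");im=t["image"].copy()
for p in w2p(t,[[.48,-.4427,.048]]): cv2.circle(im,tuple(int(round(v)) for v in p),1,(255,0,0),-1)
a=cv2.resize(s["image"][115:200,145:295],(800,453),interpolation=cv2.INTER_CUBIC)
cv2.imwrite("pics/n1.png",a[:,:,::-1]);cv2.imwrite("pics/n2.png",cv2.resize(im[130:300,200:500],None,fx=2.6,fy=2.6)[:,:,::-1])
E
```

```text
clock: 34.9
tool_pos: [0.4669, -0.1531, 0.1185]
orientation: [180.0, 0.1, -7.1]
force: [0.9, 1.3, 0.4]
opening: 0.0598
clock: 35.02
tool_pos: [0.4681, -0.151, 0.1179]
orientation: [180.0, 0.0, -6.9]
force: [-0.4, 0.6, 0.2]
opening: 0.0599
t 35.02 dxyz [ 47.2 285.4  17.9] axyz [0.  0.  7.6] F [-0.4  0.6  0.2] open 59.9 pos [ 0.4681 -0.151   0.1179] rpy [180.    0.   -6.9] q [  5   9 -31   0 -50  78]
```

View pics/n1.png

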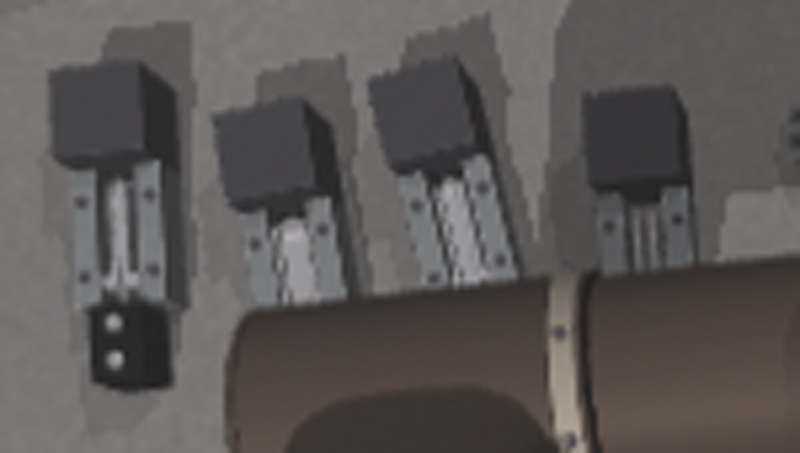

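View pics/n2.png

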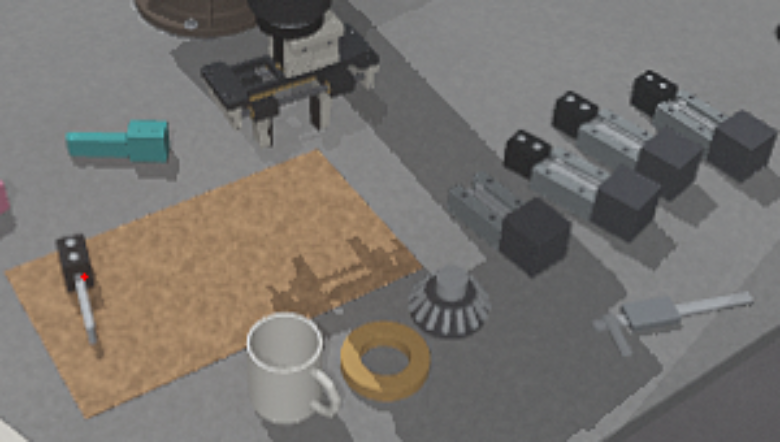

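The 9 mm blade has been knocked: its handle is now at about (72,258) in the crop, off the red mark. I'll measure it again.

Run:
```python
from h import *
s=snapshot("top")
o=ortho(s,.045,.38,.58,-.56,-.36,.00025);cv2.imwrite("pics/p1.png",np.clip(o[200:800,:,::-1]*1.5,0,255).astype(np.uint8))
t=snapshot("scene");o=ortho(t,.045,.38,.58,-.56,-.36,.00025);cv2.imwrite("pics/p2.png",np.clip(o[200:800,:,::-1]*1.2,0,255).astype(np.uint8))
```

```text
(no output)
```

View pics/p1.png

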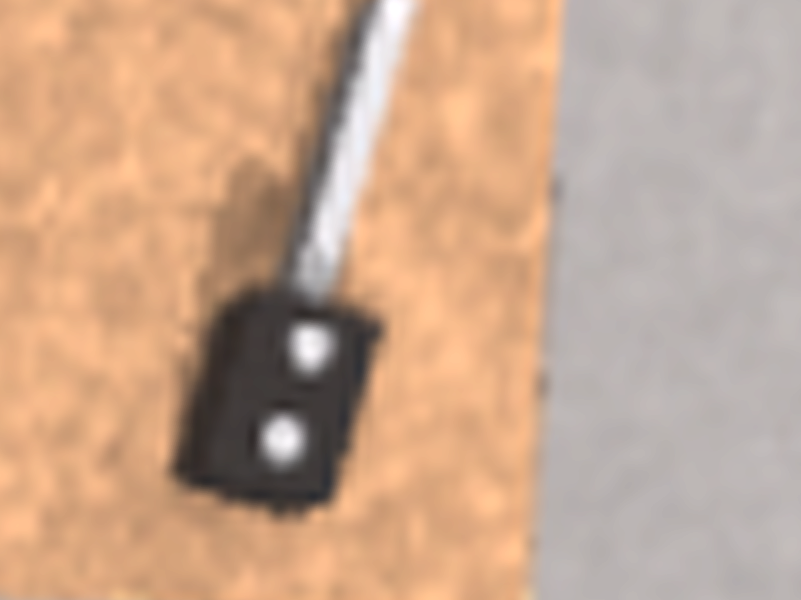

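View pics/p2.png

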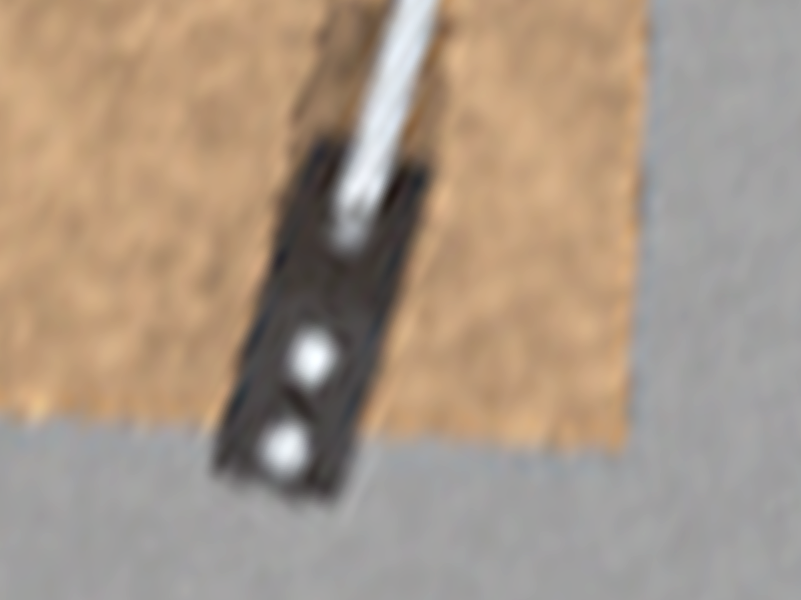

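```bash
python3 go.py .4315 -.4315 .1 -16.5
```

```text
t 35.23 dxyz [ -3.2 283.7  18.2] axyz [0.  0.  9.7] F [-0.1 -0.1  0.2] open 60.1 pos [ 0.4683 -0.1502  0.1182] rpy [180.    0.   -6.8] q [  5   9 -31   0 -50  78]
```

```bash
python3 -m inch '[{"ax":0,"ay":0,"az":9.7,"dx":-3,"dy":283.5,"dz":18,"fingers":60},{"ax":0,"ay":0,"az":9.7,"dx":-3,"dy":283.5,"dz":18,"fingers":60},{"ax":0,"ay":0,"az":9.7,"dx":-3,"dy":283.5,"dz":18,"fingers":60},{"ax":0,"ay":0,"az":9.7,"dx":-3,"dy":283.5,"dz":18,"fingers":60},{"ax":0,"ay":0,"az":9.7,"dx":-3,"dy":283.5,"dz":18,"fingers":60},{"ax":0,"ay":0,"az":9.7,"dx":-3,"dy":283.5,"dz":18,"fingers":60},{"ax":0,"ay":0,"az":9.7,"dx":-3,"dy":283.5,"dz":40,"fingers":60},{"ax":0,"ay":0,"az":9.7,"dx":-3,"dy":283.5,"dz":50,"fingers":60}]';python3 -m inch '[{"ax":0,"ay":0,"az":0,"dx":0,"dy":0,"dz":2,"fingers":60},{"ax":0,"ay":0,"az":0,"dx":0,"dy":0,"dz":2,"fingers":60}]';python3 go.py .4315 -.4315 .014 -16.5; python3 shot.py p3 180 320 160 260
```

```text
clock: 36.22
tool_pos: [0.4311, -0.4307, 0.0674]
orientation: [-180.0, 0.1, -16.5]
force: [-0.9, 0.4, -0.1]
opening: 0.06
clock: 36.48
tool_pos: [0.4317, -0.4318, 0.0668]
orientation: [180.0, -0.0, -16.5]
force: [-0.6, -0.3, 0.8]
opening: 0.0598
t 36.48 dxyz [-0.2 -0.2 52.8] axyz [ 0. -0. -0.] F [-0.6 -0.3  0.8] open 59.8 pos [ 0.4317 -0.4318  0.0668] rpy [180.   -0.  -16.5] q [-27  23 -19   0 -48 100]
```

View pics/p3.png

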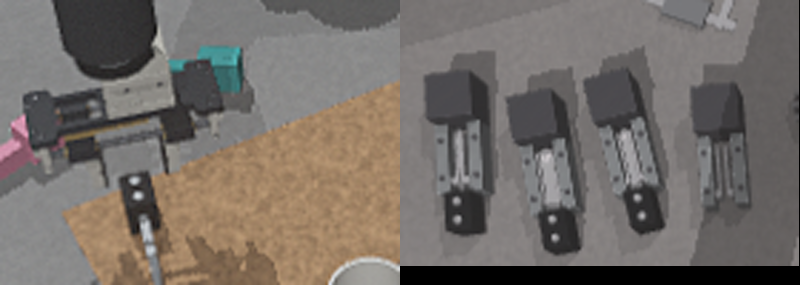

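```bash
python3 -m inch '[{"ax":0,"ay":0,"az":0,"dx":0,"dy":0,"dz":30,"fingers":60},{"ax":0,"ay":0,"az":0,"dx":0,"dy":0,"dz":48,"fingers":60},{"ax":0,"ay":0,"az":0,"dx":0,"dy":0,"dz":52.5,"fingers":60},{"ax":0,"ay":0,"az":0,"dx":0,"dy":0,"dz":52.5,"fingers":60},{"ax":0,"ay":0,"az":0,"dx":0,"dy":0,"dz":52.5,"fingers":28},{"ax":0,"ay":0,"az":0,"dx":0,"dy":0,"dz":52.5,"fingers":28},{"ax":0,"ay":0,"az":0,"dx":0,"dy":0,"dz":52.5,"fingers":28},{"ax":0,"ay":0,"az":0,"dx":0,"dy":0,"dz":52.5,"fingers":28}]'; python3 go.py .4315 -.4315 .014 -16.5;
python3 -m inch '[{"ax":0,"ay":0,"az":0,"dx":0,"dy":0,"dz":-20,"fingers":28},{"ax":0,"ay":0,"az":0,"dx":0,"dy":0,"dz":-65,"fingers":28},{"ax":0,"ay":0,"az":0,"dx":0,"dy":0,"dz":-65,"fingers":28},{"ax":0,"ay":0,"az":0,"dx":0,"dy":0,"dz":-65,"fingers":28}]'; python3 go.py .45 -.2 .08 -5
```

```text
clock: 37.58
tool_pos: [0.4312, -0.4322, 0.0143]
orientation: [180.0, -0.0, -16.6]
force: [-1.2, -0.8, 3.6]
opening: 0.0337
t 37.58 dxyz [ 0.1 -0.8  0.3] axyz [ 0.  -0.  -0.1] F [-1.2 -0.8  3.6] open 33.7 pos [ 0.4312 -0.4322  0.0143] rpy [180.   -0.  -16.6] q [-27  27 -21   0 -42 100]
clock: 38.08
tool_pos: [0.4306, -0.4316, 0.0783]
orientation: [-180.0, 0.0, -16.6]
force: [0.3, 0.8, -3.0]
opening: 0.0338
t 38.08 dxyz [ -47.6 -227.5   -1.5] axyz [ -0.    0.  -11.6] F [ 0.3  0.8 -3. ] open 33.8 pos [ 0.4306 -0.4316  0.0783] rpy [-180.     0.   -16.6] q [-27  22 -18   0 -50 100]
```

```bash
python3 -m inch '[{"ax":0,"ay":0,"az":-11.6,"dx":-47.5,"dy":-227.5,"dz":0,"fingers":28},{"ax":0,"ay":0,"az":-11.6,"dx":-47.5,"dy":-227.5,"dz":0,"fingers":28},{"ax":0,"ay":0,"az":-11.6,"dx":-47.5,"dy":-227.5,"dz":0,"fingers":28},{"ax":0,"ay":0,"az":-11.6,"dx":-47.5,"dy":-227.5,"dz":0,"fingers":28},{"ax":0,"ay":0,"az":-11.6,"dx":-47.5,"dy":-227.5,"dz":0,"fingers":28},{"ax":0,"ay":0,"az":-11.6,"dx":-47.5,"dy":-227.5,"dz":0,"fingers":28},{"ax":0,"ay":0,"az":-11.6,"dx":-47.5,"dy":-227.5,"dz":0,"fingers":28}]';python3 go.py b 4 -.125 .08
```

```text
clock: 38.95
tool_pos: [0.45, -0.2012, 0.0783]
orientation: [180.0, 0.1, -5.1]
force: [-0.8, -0.0, -2.2]
opening: 0.0341
0.4581 0.0272
t 38.95 dxyz [ -12.  -228.2   -1.7] axyz [ -0.    0.1 -10.2] F [-0.8 -0.  -2.2] open 34.1 pos [ 0.45   -0.2012  0.0783] rpy [ 1.8e+02  1.0e-01 -5.1e+00] q [ -1  12 -33   0 -45  86]
```

```bash
python3 -m inch '[{"ax":0,"ay":0,"az":-10.2,"dx":-12,"dy":-228,"dz":0,"fingers":28},{"ax":0,"ay":0,"az":-10.2,"dx":-12,"dy":-228,"dz":0,"fingers":28},{"ax":0,"ay":0,"az":-10.2,"dx":-12,"dy":-228,"dz":0,"fingers":28},{"ax":0,"ay":0,"az":-10.2,"dx":-12,"dy":-228,"dz":0,"fingers":28},{"ax":0,"ay":0,"az":-10.2,"dx":-12,"dy":-228,"dz":20,"fingers":28},{"ax":0,"ay":0,"az":-10.2,"dx":-12,"dy":-228,"dz":50,"fingers":28},{"ax":0,"ay":0,"az":-10.2,"dx":-12,"dy":-228,"dz":62,"fingers":28},{"ax":0,"ay":0,"az":-10.2,"dx":-12,"dy":-228,"dz":62,"fingers":28}]';python3 -m inch '[{"ax":0,"ay":0,"az":0,"dx":0,"dy":0,"dz":0,"fingers":28},{"ax":0,"ay":0,"az":0,"dx":0,"dy":0,"dz":0,"fingers":28}]';python3 go.py b 4 -.11 .0128;python3 look.py 4 r1
```

```text
clock: 39.95
tool_pos: [0.458, 0.0268, 0.0162]
orientation: [179.9, 0.1, 5.1]
force: [-0.4, 0.5, -2.0]
opening: 0.0339
clock: 40.2
tool_pos: [0.459, 0.0278, 0.0177]
orientation: [-180.0, -0.1, 5.2]
force: [-0.3, 0.7, -3.3]
opening: 0.034
0.473 0.0285
t 40.2 dxyz [14.1  0.5  4.9] axyz [-0.  -0.1  0. ] F [-0.3  0.7 -3.3] open 34.0 pos [0.459  0.0278 0.0177] rpy [-1.8e+02 -1.0e-01  5.2e+00] q [ 28  15 -41   0 -34  67]
```

View pics/r1.png

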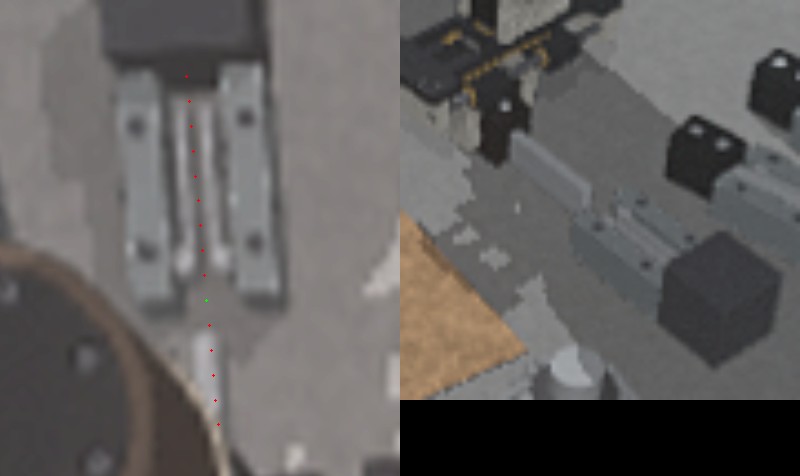

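```bash
python3 -m inch '[{"ax":0,"ay":0,"az":0,"dx":0,"dy":1.2,"dz":4.7,"fingers":28},{"ax":0,"ay":0,"az":0,"dx":5,"dy":1.2,"dz":4.7,"fingers":28},{"ax":0,"ay":0,"az":0,"dx":10,"dy":1.2,"dz":4.7,"fingers":28},{"ax":0,"ay":0,"az":0,"dx":14,"dy":1.2,"dz":4.7,"fingers":28},{"ax":0,"ay":0,"az":0,"dx":14,"dy":1.2,"dz":4.7,"fingers":28}]';python3 go.py b 4 -.025 .0128;python3 look.py 4 r2
```

```text
clock: 40.92
tool_pos: [0.4728, 0.0279, 0.0121]
orientation: [180.0, -0.0, 5.2]
force: [0.9, -0.7, -1.5]
opening: 0.0341
0.5577 0.0362
t 40.92 dxyz [85.3 -0.5 -0.7] axyz [ 0.  -0.   0.1] F [ 0.9 -0.7 -1.5] open 34.1 pos [0.4728 0.0279 0.0121] rpy [180.   -0.    5.2] q [ 27  17 -39   0 -34  68]
```

View pics/r2.png

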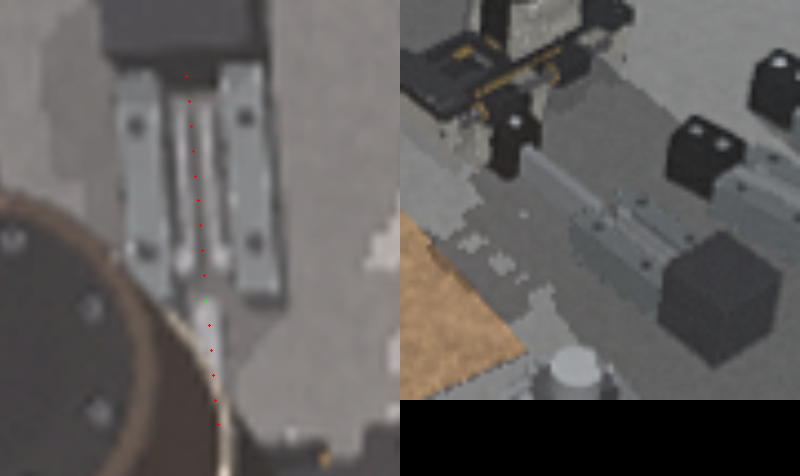

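```bash
python3 -m inch '[{"ax":0,"ay":0,"az":0,"dx":3,"dy":0.3,"dz":-0.4,"fingers":28},{"ax":0,"ay":0,"az":0,"dx":6,"dy":0.3,"dz":-0.4,"fingers":28},{"ax":0,"ay":0,"az":0,"dx":9,"dy":0.3,"dz":-0.4,"fingers":28}]';python3 -m inch '[{"ax":0,"ay":0,"az":0,"dx":2,"dy":0,"dz":0,"fingers":28},{"ax":0,"ay":0,"az":0,"dx":4,"dy":0,"dz":0,"fingers":28}]';python3 -m inch '[{"ax":0,"ay":0,"az":0,"dx":2,"dy":0,"dz":0,"fingers":28},{"ax":0,"ay":0,"az":0,"dx":4,"dy":0,"dz":0,"fingers":28}]';python3 -m inch '[{"ax":0,"ay":0,"az":0,"dx":2,"dy":0,"dz":0,"fingers":28},{"ax":0,"ay":0,"az":0,"dx":4,"dy":0,"dz":0,"fingers":28}]';python3 go.py b 4 -.025 .0128
```

```text
clock: 41.4
tool_pos: [0.4816, 0.0284, 0.0126]
orientation: [-180.0, -0.0, 5.2]
force: [0.3, 1.0, -2.0]
opening: 0.0339
clock: 41.65
tool_pos: [0.4854, 0.0287, 0.0125]
orientation: [180.0, 0.0, 5.2]
force: [0.7, -0.2, -1.7]
opening: 0.0344
clock: 41.9
tool_pos: [0.4888, 0.0287, 0.0124]
orientation: [180.0, 0.1, 5.2]
force: [-0.3, -2.0, -2.0]
opening: 0.0339
clock: 42.15
tool_pos: [0.4922, 0.0289, 0.0122]
orientation: [180.0, 0.1, 5.2]
force: [-3.5, -1.3, -1.8]
opening: 0.0338
0.5577 0.0362
t 42.15 dxyz [65.9 -1.3 -0.8] axyz [0.  0.1 0. ] F [-3.5 -1.3 -1.8] open 33.8 pos [0.4922 0.0289 0.0122] rpy [1.8e+02 1.0e-01 5.2e+00] q [ 26  18 -37   0 -35  69]
```

```bash
python3 -m inch '[{"ax":0,"ay":0,"az":0,"dx":2,"dy":0.2,"dz":0,"fingers":28},{"ax":0,"ay":0,"az":0,"dx":4,"dy":0.2,"dz":0,"fingers":28}]';python3 -m inch '[{"ax":0,"ay":0,"az":0,"dx":2,"dy":0,"dz":0,"fingers":28},{"ax":0,"ay":0,"az":0,"dx":4,"dy":0,"dz":0,"fingers":28}]';python3 -m inch '[{"ax":0,"ay":0,"az":0,"dx":2,"dy":0,"dz":0,"fingers":28},{"ax":0,"ay":0,"az":0,"dx":4,"dy":0,"dz":0,"fingers":28}]';python3 go.py b 4 -.025 .0128
```

```text
clock: 42.4
tool_pos: [0.497, 0.0293, 0.0124]
orientation: [180.0, 0.0, 5.2]
force: [-3.2, -2.1, -2.4]
opening: 0.034
clock: 42.65
tool_pos: [0.5012, 0.0298, 0.0125]
orientation: [180.0, 0.0, 5.2]
force: [-3.5, -2.6, -2.4]
opening: 0.0339
clock: 42.9
tool_pos: [0.5053, 0.0302, 0.0125]
orientation: [180.0, 0.0, 5.2]
force: [-2.8, -2.8, -2.2]
opening: 0.0339
0.5577 0.0362
t 42.9 dxyz [52.7 -1.2 -0.3] axyz [0.  0.  0.1] F [-2.8 -2.8 -2.2] open 33.9 pos [0.5053 0.0302 0.0125] rpy [180.    0.    5.2] q [ 26  19 -35   0 -36  70]
```

Steady drag of about 3 N, so the fit is right. I'll push home.

```bash
python3 -m inch '[{"ax":0,"ay":0,"az":0,"dx":4,"dy":0.2,"dz":0,"fingers":28},{"ax":0,"ay":0,"az":0,"dx":8,"dy":0.3,"dz":0,"fingers":28},{"ax":0,"ay":0,"az":0,"dx":12,"dy":0.3,"dz":0,"fingers":28},{"ax":0,"ay":0,"az":0,"dx":16,"dy":0.3,"dz":0,"fingers":28}]';python3 -m inch '[{"ax":0,"ay":0,"az":0,"dx":4,"dy":0.2,"dz":0,"fingers":28},{"ax":0,"ay":0,"az":0,"dx":8,"dy":0.2,"dz":0,"fingers":28},{"ax":0,"ay":0,"az":0,"dx":12,"dy":0.2,"dz":0,"fingers":28},{"ax":0,"ay":0,"az":0,"dx":16,"dy":0.2,"dz":0,"fingers":28}]';python3 -m inch '[{"ax":0,"ay":0,"az":0,"dx":4,"dy":0,"dz":0,"fingers":28},{"ax":0,"ay":0,"az":0,"dx":8,"dy":0,"dz":0,"fingers":28},{"ax":0,"ay":0,"az":0,"dx":12,"dy":0,"dz":0,"fingers":28},{"ax":0,"ay":0,"az":0,"dx":15,"dy":0,"dz":0,"fingers":28}]';python3 go.py b 4 -.025 .0128
```

```text
clock: 43.4
tool_pos: [0.5214, 0.0314, 0.0125]
orientation: [180.0, 0.0, 5.2]
force: [-3.3, -3.8, -2.8]
opening: 0.0336
clock: 43.9
tool_pos: [0.5372, 0.0325, 0.0124]
orientation: [180.0, 0.0, 5.2]
force: [-4.0, -3.9, -2.6]
opening: 0.0339
clock: 44.4
tool_pos: [0.5516, 0.0335, 0.0122]
orientation: [180.0, 0.1, 5.2]
force: [-4.6, -4.8, -1.8]
opening: 0.0335
0.5577 0.0362
t 44.4 dxyz [ 6.3 -2.1 -0.6] axyz [0.  0.1 0.1] F [-4.6 -4.8 -1.8] open 33.5 pos [0.5516 0.0335 0.0122] rpy [1.8e+02 1.0e-01 5.2e+00] q [ 24  23 -29   0 -38  71]
```

```bash
python3 -m inch '[{"ax":0,"ay":0,"az":0,"dx":2,"dy":0.3,"dz":0,"fingers":28},{"ax":0,"ay":0,"az":0,"dx":4,"dy":0.4,"dz":0,"fingers":28}]';python3 -m inch '[{"ax":0,"ay":0,"az":0,"dx":1.5,"dy":0,"dz":0,"fingers":28}]';python3 -m inch '[{"ax":0,"ay":0,"az":0,"dx":1.5,"dy":0,"dz":0,"fingers":28}]';python3 -m inch '[{"ax":0,"ay":0,"az":0,"dx":1.5,"dy":0,"dz":0,"fingers":28}]';python3 go.py b 4 -.025 .0128
```

```text
clock: 44.65
tool_pos: [0.556, 0.0337, 0.0124]
orientation: [180.0, 0.1, 5.2]
force: [-4.0, -3.7, -2.4]
opening: 0.034
clock: 44.78
tool_pos: [0.5565, 0.0336, 0.0122]
orientation: [180.0, 0.2, 5.2]
force: [-9.1, -3.8, 1.9]
opening: 0.0341
clock: 44.9
tool_pos: [0.5567, 0.0334, 0.012]
orientation: [179.9, 0.3, 5.2]
force: [-14.8, -1.6, 5.8]
opening: 0.0338
clock: 45.02
tool_pos: [0.5568, 0.0333, 0.0119]
orientation: [179.9, 0.4, 5.2]
force: [-18.7, -1.5, 9.9]
opening: 0.0338
0.5577 0.0362
t 45.02 dxyz [ 1.1 -2.8 -0.9] axyz [0.1 0.4 0. ] F [-18.7  -1.5   9.9] open 33.8 pos [0.5568 0.0333 0.0119] rpy [179.9   0.4   5.2] q [ 23  23 -28   0 -39  72]
```

Home. Release, rise, and move back toward the robot for a clear view.

```bash
python3 -m inch '[{"ax":0,"ay":0,"az":0,"dx":-2,"dy":0,"dz":0,"fingers":46},{"ax":0,"ay":0,"az":0,"dx":-2,"dy":0,"dz":0,"fingers":46},{"ax":0,"ay":0,"az":0,"dx":-2,"dy":0,"dz":0,"fingers":46},{"ax":0,"ay":0,"az":0,"dx":-2,"dy":0,"dz":-40,"fingers":46},{"ax":0,"ay":0,"az":0,"dx":-2,"dy":0,"dz":-90,"fingers":55},{"ax":0,"ay":0,"az":0,"dx":-2,"dy":0,"dz":-120,"fingers":60},{"ax":0,"ay":0,"az":0,"dx":-2,"dy":0,"dz":-120,"fingers":60}]'; python3 -m inch '[{"ax":0,"ay":0,"az":0,"dx":-100,"dy":150,"dz":-30,"fingers":60},{"ax":0,"ay":0,"az":0,"dx":-100,"dy":200,"dz":-30,"fingers":60},{"ax":0,"ay":0,"az":0,"dx":-100,"dy":300,"dz":-30,"fingers":60},{"ax":0,"ay":0,"az":0,"dx":-100,"dy":300,"dz":-30,"fingers":60},{"ax":0,"ay":0,"az":0,"dx":-100,"dy":300,"dz":-30,"fingers":60},{"ax":0,"ay":0,"az":0,"dx":-100,"dy":300,"dz":-30,"fingers":60},{"ax":0,"ay":0,"az":0,"dx":-100,"dy":300,"dz":-30,"fingers":60},{"ax":0,"ay":0,"az":0,"dx":-100,"dy":300,"dz":-30,"fingers":60}]'
python3 - <<'E'
from h import *
s=snapshot("top");t=snapshot("scene")
print(get_obs()["force"].round(1),get_obs()["tool_pos"])
a=cv2.resize(s["image"][115:215,145:295],(800,533),interpolation=cv2.INTER_CUBIC)
cv2.imwrite("pics/z1.png",a[:,:,::-1]);cv2.imwrite("pics/z2.png",cv2.resize(t["image"][150:300,320:520],None,fx=4,fy=4,interpolation=cv2.INTER_CUBIC)[:,:,::-1])
E
```

```text
clock: 45.9
tool_pos: [0.5611, 0.0351, 0.1359]
orientation: [-179.9, -0.4, 5.3]
force: [0.9, 1.0, -1.3]
opening: 0.0598
clock: 46.9
tool_pos: [0.4865, -0.2726, 0.1622]
orientation: [-180.0, 0.0, 5.3]
force: [0.4, 0.2, -0.5]
opening: 0.0598
[ 0.3 -0.4 -0.6] [ 0.48670811 -0.27234026  0.16246697]
```

View pics/z1.png

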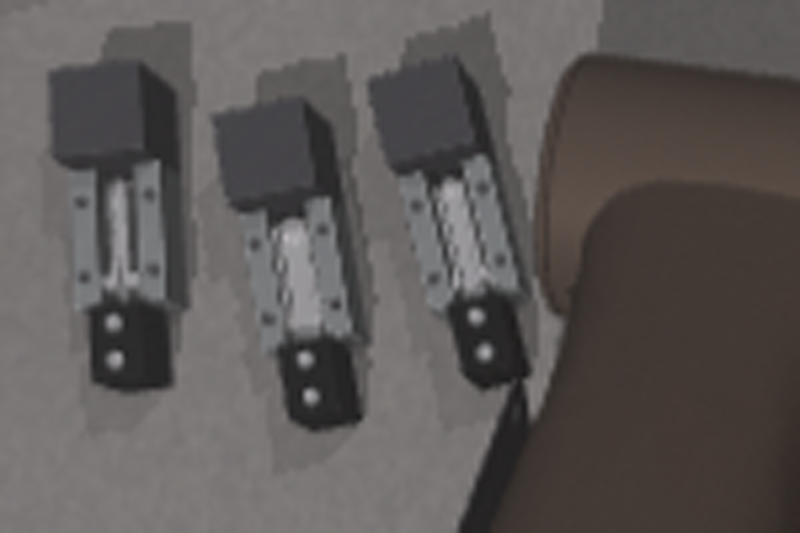

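View pics/z2.png

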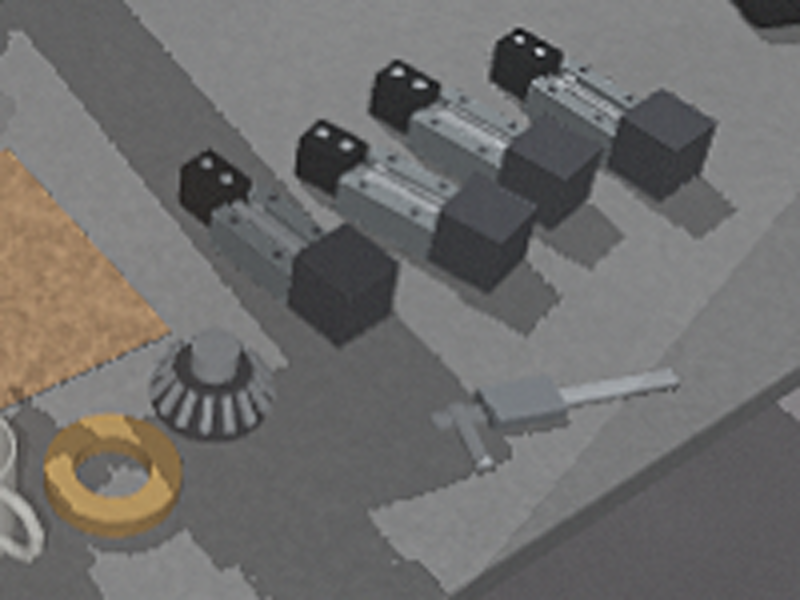

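```bash
python3 -m inch '[{"ax":0,"ay":0,"az":0,"dx":-50,"dy":200,"dz":0,"fingers":60},{"ax":0,"ay":0,"az":0,"dx":-50,"dy":200,"dz":0,"fingers":60},{"ax":0,"ay":0,"az":0,"dx":-50,"dy":200,"dz":0,"fingers":60},{"ax":0,"ay":0,"az":0,"dx":-50,"dy":200,"dz":0,"fingers":60},{"ax":0,"ay":0,"az":0,"dx":-50,"dy":200,"dz":0,"fingers":60},{"ax":0,"ay":0,"az":0,"dx":-50,"dy":200,"dz":0,"fingers":60}]'
python3 - <<'E'
from h import *
s=snapshot("top")
a=cv2.resize(s["image"][115:215,145:295],(800,533),interpolation=cv2.INTER_CUBIC)
cv2.imwrite("pics/z3.png",a[:,:,::-1])
H={1:[(.41,33,176),(.41,205,158),(.41,48,373),(.41,226,360)],2:[(.41,485,298),(.41,656,264),(.41,522,494),(.41,694,461)],
3:[(.22,135,209),(.22,303,166),(.22,182,400),(.22,351,356)],4:[(.22,628,275),(.22,798,262),(.22,645,476),(.22,812,465)]}
M=np.array([[70,21.5],[70,-21.5],[20,21.5],[20,-21.5]])/1000
for k,v in H.items():
    P=centroid(s,.036,[(.72-r*.00025,y0-c*.00025) for y0,c,r in v]);t,th,e=rigid(M,P)
    R=np.array([[np.cos(np.radians(th)),-np.sin(np.radians(th))],[np.sin(np.radians(th)),np.cos(np.radians(th))]])
    g=[t+R@np.array([lx,0]) for lx in(-.013,-.037)]
    Q=centroid(s,.045,g,.005,False);print(k,t.round(4),round(th,1),"bolts mid in block frame mm",((Q.mean(0)-t)@R*1000).round(1),"bolt dist",round(np.linalg.norm(Q[0]-Q[1])*1000,1))
for n in("gear","flange","mug"):
    print(n,[(round(d["score"],2),p2w(s,d["position"],0)[0,:2].round(3)) for d in landmark_of(n,"top")[:2]])
E
```

```text
clock: 47.75
tool_pos: [0.4553, -0.4759, 0.1626]
orientation: [-180.0, -0.0, 5.3]
force: [-0.7, 0.2, -1.0]
opening: 0.06
1 [0.6084 0.3738] 5.2 bolts mid in block frame mm [-25.1   0.8] bolt dist 24.0
2 [0.5808 0.2541] 11.1 bolts mid in block frame mm [-24.5   0.6] bolt dist 24.1
3 [0.6055 0.1482] 14.1 bolts mid in block frame mm [-25.1  -0.3] bolt dist 24.5
4 [0.5826 0.0348] 5.3 bolts mid in block frame mm [-24.7   1.2] bolt dist 24.1
gear [(0.86, array([ 0.722, -0.095])), (0.53, array([0.611, 0.372]))]
flange [(0.68, array([ 0.751, -0.217]))]
mug [(0.39, array([ 0.72 , -0.316]))]
```

View pics/z3.png

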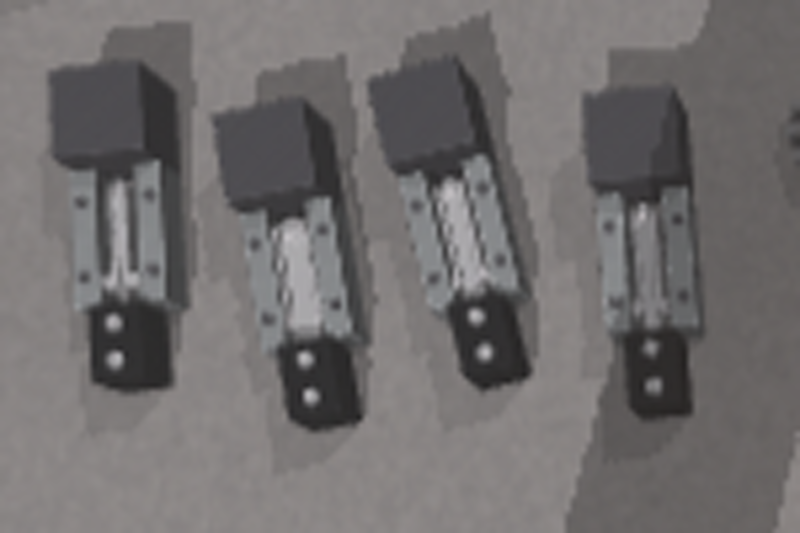

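All four handles measure -24.5 to -25.1 mm in their block frames, where home is -25. The blocks have barely moved, the bystanders stayed put, and the gripper is clear. I'm handing in.

```bash
python3 -c "
from plant import *
close_job()"
```

```text
the job is handed in; nothing more can be done
```

All four blocks were present. From the image in decreasing y, they now hold the 5 mm (a), 17 mm (d), 13 mm (c) and 9 mm (b) blades. I judged the gap widths from the top picture and confirmed each by feel: a steady drag of roughly 3–6 N as the blade slid in. I then pushed each blade until the handle met the block at about 15–20 N. No blade was left over for the mat. The 9 mm blade was knocked aside partway through, so I found it again before grasping it.

**Last checks:**
- **Blade positions:** the handles measured 24.5 to 25.1 mm in front of the block faces (home is 25), and all four looked upright.
- **Blocks:** they moved less than about 1 mm.
- **Bystanders:** the gear, ring and mug read within about 12 mm of their first detections. That is near the detector's noise, and they looked undisturbed in the pictures.
- **Gripper:** it was clear of everything when I handed in, at about 48 s.

**Disagreements:**
- Camera and robot y positions differed by up to about 3 mm, so I lined up each entry from the pictures.
- While sliding in, some blades felt a side force of up to 6 N. The 13 mm blade felt the most, so its drag reading is less clean than the others.
- I could not measure the cheek forces with the blades released.

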